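# Clear the sunglasses organiser, load it and hook its cover on

### The job

First take whatever clutter was left in the wooden sunglasses organiser or on its blue cover (terracotta pot, glass paperweight, stapler, brass tin, those that are there) and stand it upright on the cork tray. Then lay both sunglasses cases flat in the organiser, and only then put the blue cover on: hook one long edge under the brass lip with the other edge raised, and lower it until it lies flat and squarely on the side walls inside the stop. Leave the clutter on the tray and do not shift the key dish, the candle or the mug.

Things in the scene. Friction and masses are not known exactly. Their poses are not given: they have to be found in the camera images.
- organiser: Fixed wooden open-topped box, outside 194 mm (x) by 248 mm (y). Origin at table level, z up; -x (lip) side roughly faces the robot. Floor top z = 8 mm. Inside x -100 to +78, y -110 to +110 mm. The side walls (14 mm thick, flat tops at z = 52 mm) carry the cover; closed, the cover's origin is at about x -11, y 0, z 52 mm in this frame.
- lip (a point): Middle of the inner edge of the organiser's brass lip, at its underside: x -82, z 69 mm in the organiser frame. The lip, 6 mm thick, overhangs the inside by 18 mm (to the near wall's inner face at x -100) over the full width. The cover (170 mm) fits between near wall and stop (178 mm) but not flat down between lip and stop (160 mm): tilt one edge in under the lip.
- stop (a point): Middle of the top inner edge of the organiser's far wall (8 mm thick): x +78, z 60 mm in the organiser frame. It stands 8 mm above the side walls; the cover's raised edge comes down inside it.
- cover: Loose flat blue cover, 170 mm (its x) by 246 mm (its y) by 6 mm, about 0.32 kg, the same either way round. Origin at the centre of its underside, z up. A white block handle stands on its middle: 50 mm along x, 20 mm along y, from z = 6 to 40 mm. It starts flat on the sideboard on the robot's left or right, perhaps with the brass tin standing on it.
- cover_edge_a (a point): Middle of the cover's -x edge (246 mm long edge), half way through its thickness.
- cover_edge_b (a point): Middle of the cover's +x edge, half way through its thickness.
- tray: Fixed cork tray, 190 mm (x) by 260 mm (y) cork surface at z = 6 mm, with a dark wood rim 6 mm thick and 12 mm high. Origin at the centre of its underside, on the table.
- pot: Rounded terracotta pot, 75 mm tall, 58 mm across between 30 and 62 mm of height, narrower at foot and rim, 0.24 kg. Origin at the centre of its underside, z up. If present, starts in the organiser. May be absent.
- paperweight: Green glass paperweight, 60 mm across with straight sides to 42 mm and a domed top at 55 mm, about 0.34 kg. Origin at the centre of its underside, z up. If present, starts in the organiser. May be absent.
- stapler: Chrome stapler 124 mm long (its x), foot 34 mm wide and 10 mm high, upper arm 24 mm wide (y) from 28 to 58 mm of height, black pad on top to 62 mm, 0.26 kg. Rigid. Origin at the centre of its underside, z up. If present, starts in the organiser, lying parallel to the stop. May be absent.
- tin: Round brass tin, 60 mm across (58 mm below 38 mm of height), 52 mm tall, 0.16 kg. Origin at the centre of its underside, z up. If present, starts standing on the cover about 76 mm from the handle along the cover's y. May be absent.
- case_a: Closed orange sunglasses case, rounded box 130 mm (x) by 52 mm (y) by 34 mm high, about 0.13 kg. Origin at the centre of its underside, z up.
- case_b: Closed green sunglasses case, same size as the orange one. Origin at the centre of its underside, z up.
- key_dish: Matte black dish with two steel keys, 104 mm across, 21 mm high, between robot and organiser. Bystander. Origin at the centre of its underside.
- candle: White cylinder candle, 68 mm across, 80 mm tall. Bystander. Origin at the centre of its underside.
- mug: Blue mug, 76 mm across, 90 mm tall, handle on its +y side. Bystander. Origin at the centre of its underside.
Not all that is in view belongs to the job. There is more than one size of the tin; the one meant has the size given above.

How it is judged:
By the outcome, as a careful person would: the job done as asked, in the order asked, and still so for the second after the job is handed in, with the robot touching nothing.
Of pot, paperweight, stapler, tin only 2 to 3 are there at a start; the rules pass over those that are not, and their reading is None.
At some moment in a run one of case_a, case_b, cover may be knocked a few centimetres aside while the robot is not near it.
It also fails if it takes over 200 s, if anything falls off the work surface, if the arm or the gripper's body presses on something with over 40 N, if the wrist force passes 120 N, or if a joint passes its speed limit or range.

### The arm

A 6-joint arm with a two-finger parallel gripper is mounted at the origin on the work surface. World frame = base frame: x ahead of the robot, y to its left, z up, the work surface at z = 0. Lengths are in m, angles in degrees, forces in N, time in s.
With the tool pointing down it reaches from about 0.425 to 0.925 m from the base axis. Payload 12.5 kg.
Tool frame: the origin (TCP) lies on the centre line of the jaws, within the pads' length; the fingertips stand 19 mm ahead of it and the grasp point (between the pads) is the TCP; x points along the fingers, y is the direction in which the jaws open and shut, and the axes are right-handed (so a half turn about x gives the same grasp; the last joint's range is limited). The gripper opens to 85 mm and grips with 20 to 120 N. Pads are 22 mm wide; open, the fingers measure 114 mm over their backs; the gripper's body (76 mm by 85 mm) begins 54 mm behind the grasp point. The pads swing forward as they close: fully open they stand 13 mm farther back than shut.
Start: joints at [-78.472, 28.126, 89.318, -0, 62.55, -6.05], TCP at [0.189, -0.596, 0.25] pointing down, gripper open.
Joint ranges: [-177.58, 177.58], [-47.91, 125.51], [2.72, 160], [-65.01, 245.01], [3.68, 167.84], [-153.87, 153.87]. Speed limits (degrees/s): [127.2, 127.2, 159.86, 180, 180, 180].

### API

Orientations are given as a 3x3 rotation matrix whose columns are the frame's x, y, z axes.
In Python, from plant import manip gives the robot as it stands. The module is installed in compiled form; this text tells all that it offers.
- The arm moves only by the tool move_arm, never from a script. Its argument "motion" is a list that holds one entry, the list of rows, each a list of 7 numbers: the turn, a rotation vector about the tool's x, y, z in rad, then the shift along the tool's x, y, z in cm, then the finger opening in cm, from 0 to 8.54. A call has 1 to 8 rows; each row is the pose to reach, as a shift and turn from the pose commanded when the call began, along the tool's axes at that moment; what a row does not reach only later rows make up. A row lasts 1/12 s, in which the tool goes at most 41.7 mm and 7.16 degrees, less where a joint would pass 70% of its speed; a pose out of reach is approached as far as the arm can. A call with a gripper value outside its range is refused whole. The fingers move at their own pace and stop on an object; "newtons" is the grip in N (left out, the last holds). Time passes only in rows, so rows that repeat a pose let the fingers close. It gives the time, the measured TCP pose, the force and the opening at its end, in the units of the state.
- manip.get_state(): the state, without advancing time (a new reading comes with each control period).
- manip.read_camera(name): name is "side" or "top" or "wrist"; returns the picture (480x640x3 uint8, red, green, blue); there is no depth.
- manip.camera_info(name): a dict with "K" (3x3 intrinsics, pixels), "eye" and "orientation" of the camera in the world. Camera axes: x right, y up, looking along -z (the intrinsics and any distortion apply to the point x, -y, -z); pixel columns grow to the right and rows downward; lengths in m; the calibration is good to about 2 mm. A picture is of the moment at which its call begins: read the wrist's pose just before it. camera_info takes no time and is no camera call; for the wrist camera it gives the pose at the moment of the call.
- manip.close_job(): hands the job in, once; it reports no verdict.
The state is a dict: "clock": time; "joint_pos": joint angles; "joint_velocities": joint speeds; "effort": joint torques, N m; "eef_pos": TCP position; "tcp_rot": TCP orientation; "force": force on the tool from outside, world axes, zero at the start; "wrist_torque": the same for the moment, N m; "opening": finger opening in m.
Only numpy, scipy, OpenCV 4.12 (cv2) and the standard library are available. Lean on these libraries where they do the work, as an engineer would, in place of code of your own. Each camera call takes 0.05 s, during which the arm holds its last target.

## Working session

There is one attempt and no reset: what is moved stays moved. The work goes in short steps, Python scripts to look and compute and a tool call to move; the robot and the scene stay as the last step left them, time stands still between calls to the robot, and variables do not carry over. Pictures are saved under pics/ and viewed, and the job is handed in when it is done.

Besides the shell and the picture viewer there is one more tool, called after ">>>" as name(argument=value, ...), one argument or row to a line, values as JSON. move_arm: Moves the arm, as the interface text tells. Its arguments: {"type":"object","properties":{"motion":{"type":"array","items":{"type":"array","items":{"type":"array","items":{"type":"number"}}}},"newtons":{"type":"number"}},"required":["motion"]}

```bash
mkdir -p pics; ls; python3 - <<'E'
from plant import manip
import cv2
s=manip.get_state(); print(s)
for n in ["side","top","wrist"]:
    i=manip.camera_info(n); print(n,i)
    im=manip.read_camera(n); cv2.imwrite(f"pics/{n}0.png",im[:,:,::-1])
E
```

```text
pics
{'clock': 0.0, 'joint_pos': array([-7.84709896e+01,  2.81649238e+01,  8.93503684e+01, -2.15042187e-04,
        6.25495734e+01, -6.04944277e+00]), 'joint_velocities': array([ 0.04126625, -0.05287175, -0.08683129, -0.04412678, -0.02254162,
       -0.01379583]), 'effort': array([-6.71003600e-04, -6.18464756e+01, -2.61585724e+01, -1.27697094e-04,
        4.16062743e-03, -7.80964371e-06]), 'eef_pos': array([ 0.18874674, -0.59560133,  0.24971785]), 'tcp_rot': array([[-2.29533083e-04,  3.02012932e-01, -9.53303801e-01],
       [ 1.10861004e-03, -9.53303163e-01, -3.02012997e-01],
       [-9.99999359e-01, -1.12616414e-03, -1.15999956e-04]]), 'force': array([-0.43136459, -0.00048422, -0.21281011]), 'wrist_torque': array([ 0.01707691, -0.04770159, -0.01660179]), 'opening': 0.08520196243400915}
side {'K': array([[508.07712707,   0.        , 317.7827906 ],
       [  0.        , 508.07712707, 241.93072111],
       [  0.        ,   0.        ,   1.        ]]), 'eye': array([0.15974166, 0.70116753, 0.99590146]), 'orientation': array([[-0.89720839,  0.34057844, -0.28111105],
       [-0.44154025, 
[... 176 characters left out ...]
2.62694877],
       [  0.        ,   0.        ,   1.        ]]), 'eye': array([ 0.34479433, -0.0065522 ,  1.23021676]), 'orientation': array([[ 2.35428155e-02,  9.93925435e-01, -1.07507983e-01],
       [-9.99718665e-01,  2.37166047e-02,  3.38063611e-04],
       [ 2.88573435e-03,  1.07469778e-01,  9.94204164e-01]])}
wrist {'K': array([[342.72339912,   0.        , 320.03998585],
       [  0.        , 342.72339912, 238.02427523],
       [  0.        ,   0.        ,   1.        ]]), 'eye': array([ 0.2559144 , -0.57480678,  0.37299059]), 'orientation': array([[ 0.30227798,  0.91587406,  0.26420205],
       [-0.95321861,  0.29087588,  0.08225266],
       [-0.00151693, -0.27670548,  0.96095358]])}
```

View pics/top0.png

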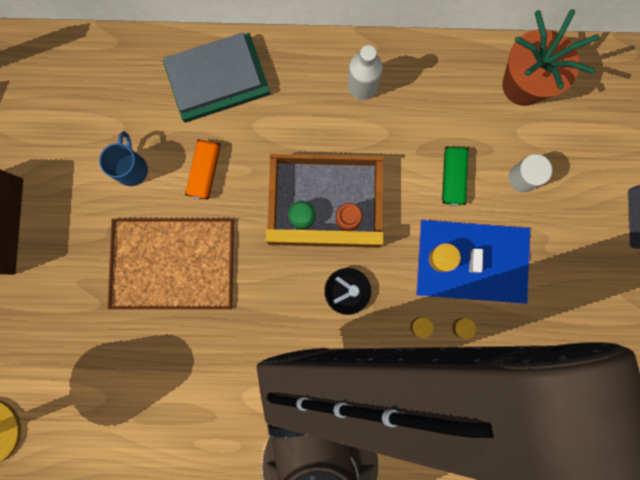

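View pics/side0.png

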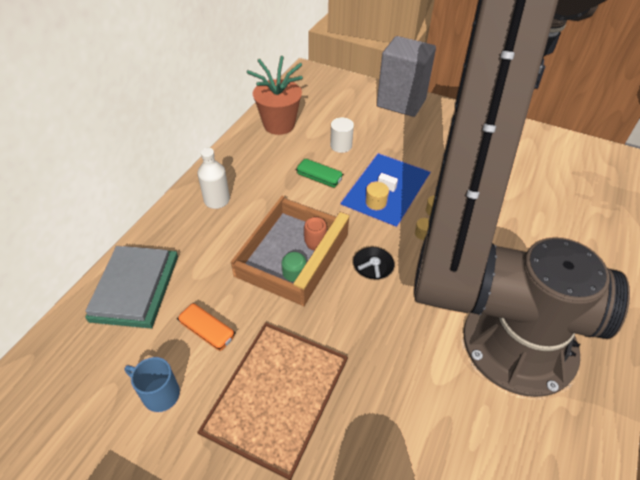

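View pics/wrist0.png

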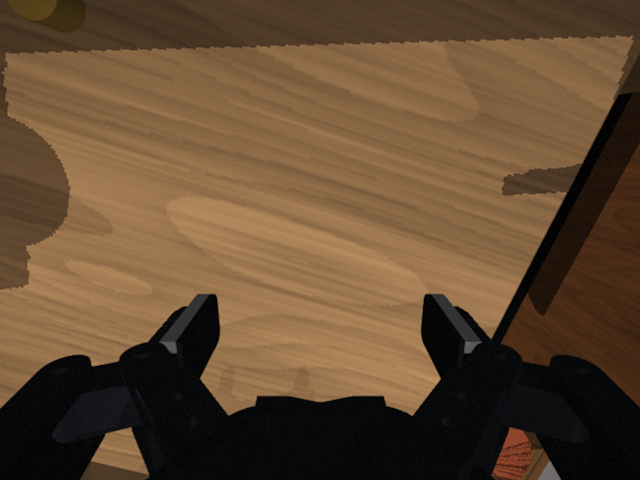

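The top picture shows the green paperweight at (301,215) and the terracotta pot at (349,216), both in the organiser. A brass tin stands on the blue cover at (446,258). Two smaller brass discs lie on the table at (422,328) and (465,328). I see no stapler. The cases are at (203,169) orange and (456,175) green. The tray is at (172,263).

Next I'll measure and enlarge.

```bash
cat > h.py <<'E'
import numpy as np, cv2
from plant import manip
def ray(info,u,v):
    K=np.array(info['K']);d=np.linalg.inv(K)@np.array([u,v,1.0]); d=np.array([d[0],-d[1],-d[2]])
    return np.array(info['eye']),np.array(info['orientation'])@d
def p2w(info,u,v,z):
    e,d=ray(info,u,v); return e+d*(z-e[2])/d[2]
def w2p(info,P):
    P=np.atleast_2d(P); c=(P-info['eye'])@np.array(info['orientation'])
    q=np.c_[c[:,0],-c[:,1],-c[:,2]]@np.array(info['K']).T
    return q[:,:2]/q[:,2:]
def grab(cam,name=None):
    i=manip.camera_info(cam); im=manip.read_camera(cam)[:,:,::-1].copy()
    if name: cv2.imwrite(f'pics/{name}.png',im)
    return i,im
def rect_of(mask,info,z):
    c,_=cv2.findContours(mask,cv2.RETR_EXTERNAL,cv2.CHAIN_APPROX_NONE)
    c=max(c,key=cv2.contourArea)[:,0,:]
    W=np.array([p2w(info,u,v,z)[:2] for u,v in c])
    r=cv2.minAreaRect((W*1000).astype(np.float32)); return r,c
E
python3 - <<'E'
from h import *
im=cv2.imread('pics/top0.png'); info=manip.camera_info('top'); 
hsv=cv2.cvtColor(im,cv2.COLOR_BGR2HSV)
def m(lo,hi): return cv2.inRange(hsv,lo,hi)
def only(mask,x0,y0,x1,y1):
    o=np.zeros_like(mask);o[y0:y1,x0:x1]=mask[y0:y1,x0:x1];return o
print('cover',rect_of(only(m((105,150,60),(125,255,255)),400,200,560,320),info,.006)[0])
print('orange',rect_of(only(m((5,200,120),(15,255,255)),170,120,230,210),info,.030)[0])
print('green',rect_of(only(m((50,120,40),(75,255,255)),430,130,480,220),info,.030)[0])
print('pw',rect_of(only(m((50,80,30),(85,255,255)),280,190,330,235),info,.035)[0])
for n,(x0,y0,x1,y1) in dict(org=(255,140,395,260),cov=(405,210,545,350),tray=(95,205,245,320)).items():
    cv2.imwrite(f'pics/c_{n}.png',cv2.resize(im[y0:y1,x0:x1],None,fx=5 if n!='cov' else 4,fy=5 if n!='cov' else 4,interpolation=cv2.INTER_CUBIC)[:600,:800])
for u,v,d in((446,258,30),(422,328,22),(465,328,22)):
    for z in(0,.03,.058): print(u,v,z,p2w(info,u,v,z), d/549*(1.23-z))
E
```

```text
cover ((443.86474609375, -333.6091613769531), (244.302978515625, 168.1444549560547), 87.00921630859375)
orange ((633.7672119140625, 277.7702331542969), (50.00879669189453, 129.6016082763672), 80.36107635498047)
green ((632.9630126953125, -287.1292419433594), (51.793174743652344, 128.94354248046875), 87.35110473632812)
pw ((535.0057983398438, 52.310394287109375), (60.123260498046875, 59.508888244628906), 1.3797844648361206)
446 258 0 [ 0.44940958 -0.27359441  0.        ] 0.06721311475409836
446 258 0.03 [ 0.44685844 -0.26708234  0.03      ] 0.06557377049180327
446 258 0.058 [ 0.44447738 -0.2610044   0.058     ] 0.06404371584699453
422 328 0 [ 0.29243413 -0.22041334  0.        ] 0.049289617486338796
422 328 0.03 [ 0.29371098 -0.21519813  0.03      ] 0.04808743169398907
422 328 0.058 [ 0.29490271 -0.21033061  0.058     ] 0.046965391621129324
465 328 0 [ 0.29466791 -0.31581351  0.        ] 0.049289617486338796
465 328 0.03 [ 0.29589029 -0.30827188  0.03      ] 0.04808743169398907
465 328 0.058 [ 0.29703118 -0.30123303  0.058     ] 0.046965391621129324
```

View pics/c_org.png

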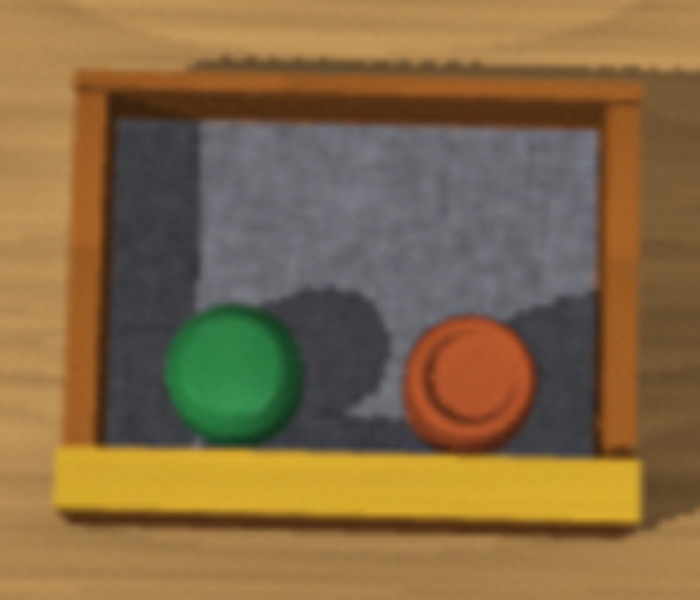

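View pics/c_cov.png

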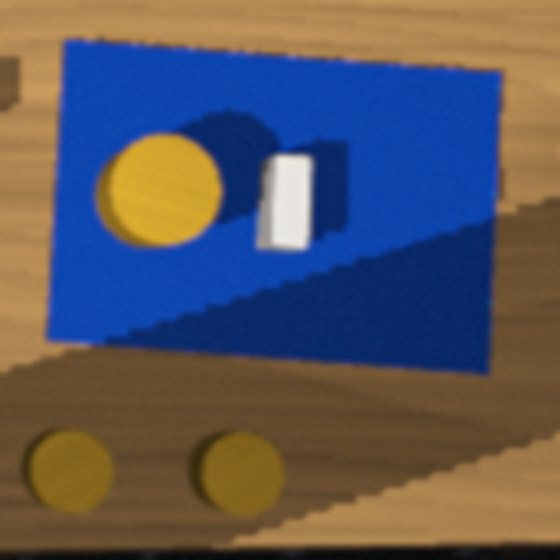

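View pics/c_tray.png

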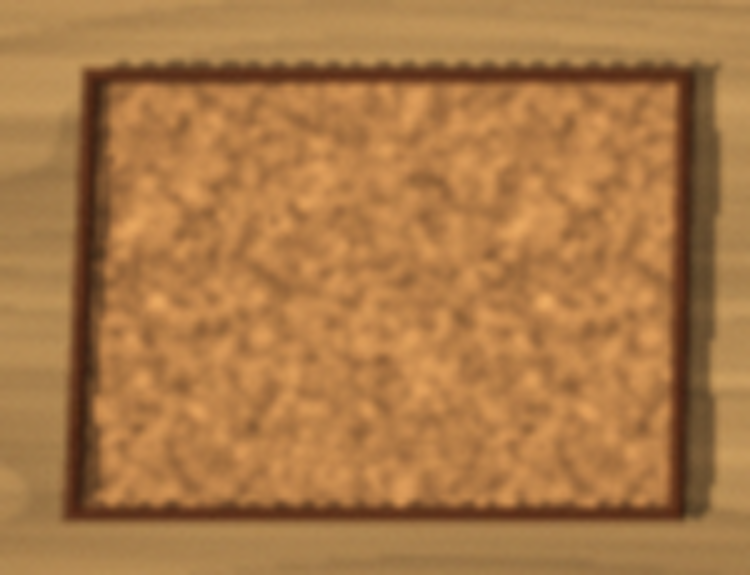

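```bash
python3 - <<'E'
from h import *
from scipy.optimize import least_squares
info=manip.camera_info('top')
def fit(obj,pix,x0):
    obj=np.array(obj,float);pix=np.array(pix,float)
    def f(p):
        c,s=np.cos(p[2]),np.sin(p[2]);W=np.c_[p[0]+c*obj[:,0]-s*obj[:,1],p[1]+s*obj[:,0]+c*obj[:,1],obj[:,2]]
        return (w2p(info,W)-pix).ravel()
    r=least_squares(f,x0);print(r.x[:2],np.degrees(r.x[2]),np.round(r.fun.reshape(-1,2),1).tolist());return r.x
a=np.array
o=fit([(-.082,.124,.075),(-.082,-.124,.075),(-.108,-.124,.075),(-.108,.124,.075),(.086,.124,.060),(.086,-.124,.060)],
 a([(58,447),(641,460),(641,524),(58,512),(77,72),(641,88)])/5+a([255,140]),[.57,.0,0])
t=fit([(.101,.136,.012),(.101,-.136,.012),(-.101,-.136,.012),(-.101,.136,.012)],a([(85,70),(692,70),(683,518),(66,518)])/5+a([95,205]),[.45,.33,0])
# tin top circle center z=.058
print('tin',p2w(info,405+163.5/4,210+190/4,.058))
print('pot rim',p2w(info,255+474/5,140+376/5,.083))
print('pw',p2w(info,255+233/5,140+372/5,.05))
print('handle top',p2w(info,405+292/4,210+201/4,.040))
print('dish',p2w(info,348,290,.015),'candle',p2w(info,537,172,.08),'mug',p2w(info,118,161,.09))
s=cv2.imread('pics/side0.png'); cv2.imwrite('pics/s_org.png',cv2.resize(s[190:310,220:380],None,fx=5,fy=5,interpolation=cv2.INTER_CUBIC))
E
```

```text
[ 5.75951648e-01 -5.50017199e-04] 0.035318312623983904 [[-0.0, 0.4], [0.3, 0.5], [0.1, -0.1], [-0.4, -0.4], [-0.4, -0.0], [0.5, -0.6]]
[0.42188411 0.33922539] 1.3512367449167721 [[-0.1, -0.6], [0.0, -0.6], [0.1, 0.6], [-0.1, 0.6]]
tin [ 0.44554559 -0.26073606  0.058     ]
pot rim [ 0.52824557 -0.0521638   0.083     ]
pw [0.5327658  0.05132611 0.05      ]
handle top [ 0.44275543 -0.3345278   0.04      ]
dish [ 0.37218382 -0.05410564  0.015     ] candle [ 0.63178537 -0.45090528  0.08      ] mug [0.63154242 0.44183228 0.09      ]
```

View pics/s_org.png

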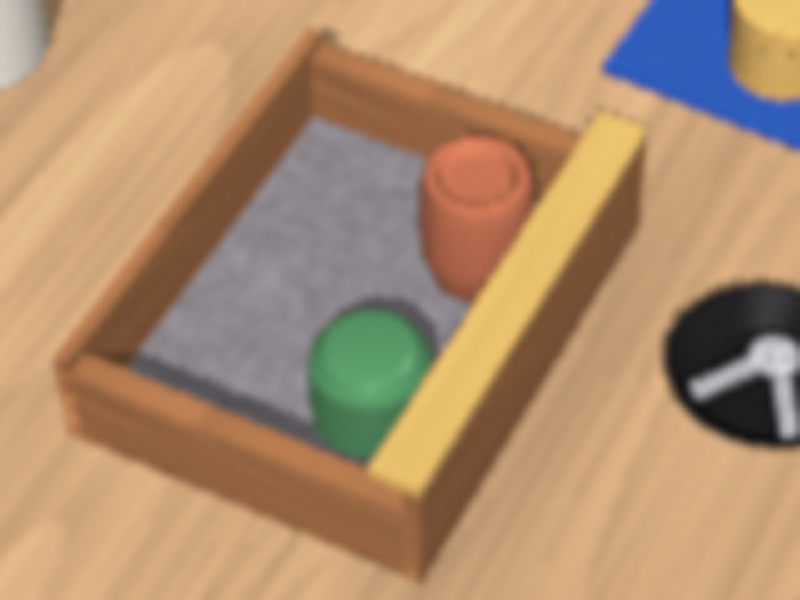

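The pot and paperweight are confirmed in the organiser. The tin on the cover measures about 61 mm across, while the two loose discs at (422,328) and (465,328) measure about 46 mm. So the one on the cover is the tin meant.

I'll write a planning helper next, then fetch the tin.

```bash
cat >> h.py <<'E'
from scipy.spatial.transform import Rotation as R
def Rt(az,tilt=0):
    # tool x down, tool y at azimuth az (deg); tilt: turn about tool y (deg)
    y=np.array([np.cos(np.radians(az)),np.sin(np.radians(az)),0]);x=np.array([0,0,-1.]);z=np.cross(x,y)
    return np.c_[x,y,z]@R.from_euler('y',tilt,degrees=True).as_matrix()
def plan(*targets):
    s=manip.get_state(); R0=np.array(s['tcp_rot']);p0=np.array(s['eef_pos'])
    print('t %.2f'%s['clock'],'pos',p0.round(4),'op %.4f'%s['opening'],'F',np.round(s['force'],1),'j',np.round(s['joint_pos'],0))
    for pos,az,tilt in targets:
        rv=R.from_matrix(R0.T@Rt(az,tilt)).as_rotvec(); d=R0.T@(np.array(pos)-p0)*100
        print([float(x) for x in rv.round(4)]+[float(x) for x in d.round(2)],'rows>=%.1f'%max(np.linalg.norm(d)/4.17,np.degrees(np.linalg.norm(rv))/7.16))
E
python3 - <<'E'
from h import *
plan(((.4455,-.2607,.20),-90,0),((.4455,-.2607,.10),-90,0),((.4455,-.2607,.048),-90,0))
E
```

```text
t 0.15 pos [ 0.1888 -0.5957  0.2499] op 0.0857 F [0.3 0.1 0.1] j [-78.  28.  89.  -0.  63.  -6.]
[0.3068, 0.0001, 0.0008, 5.01, -24.17, -34.59] rows>=10.2
[0.3068, 0.0001, 0.0008, 15.01, -24.16, -34.59] rows>=10.7
[0.3068, 0.0001, 0.0008, 20.21, -24.16, -34.59] rows>=11.2
```

>>> move_arm(
  motion=[
    [[0.31, 0, 0, 5, -24.2, -34.6, 7.6], [0.31, 0, 0, 5, -24.2, -34.6, 7.6], [0.31, 0, 0, 5, -24.2, -34.6, 7.6], [0.31, 0, 0, 5, -24.2, -34.6, 7.6], [0.31, 0, 0, 5, -24.2, -34.6, 7.6], [0.31, 0, 0, 5, -24.2, -34.6, 7.6], [0.31, 0, 0, 5, -24.2, -34.6, 7.6], [0.31, 0, 0, 5, -24.2, -34.6, 7.6]],
  ],
  newtons=40,
)

```text
clock: 0.82
eef_pos: [0.3909, -0.3313, 0.2109]
tcp_rot: [[0.0, -0.004, -1.0], [-0.0, -1.0, 0.004], [-1.0, 0.0, -0.0]]
force: [1.1, -0.7, 0.8]
opening: 0.0759
```

```bash
python3 - <<'E'
from h import *
plan(((.4455,-.2607,.20),-90,0),((.4455,-.2607,.10),-90,0),((.4455,-.2607,.048),-90,0))
E
```

```text
t 0.82 pos [ 0.3909 -0.3313  0.2109] op 0.0759 F [ 1.1 -0.7  0.8] j [-48.  22. 108.  -0.  51.  43.]
[-0.0035, -0.0001, -0.0001, 1.09, -7.08, -5.44] rows>=2.2
[-0.0035, -0.0001, -0.0001, 11.09, -7.08, -5.44] rows>=3.4
[-0.0035, -0.0001, -0.0001, 16.29, -7.08, -5.44] rows>=4.5
```

>>> move_arm(
  motion=[
    [[0, 0, 0, 1, -7.1, -5.4, 7.6], [0, 0, 0, 1, -7.1, -5.4, 7.6], [0, 0, 0, 1, -7.1, -5.4, 7.6], [0, 0, 0, 4, -7.1, -5.4, 7.6], [0, 0, 0, 8, -7.1, -5.4, 7.6], [0, 0, 0, 10, -7.1, -5.4, 7.6], [0, 0, 0, 11, -7.1, -5.4, 7.6], [0, 0, 0, 11, -7.1, -5.4, 7.6]],
  ],
)

```text
clock: 1.48
eef_pos: [0.4436, -0.262, 0.0994]
tcp_rot: [[-0.003, -0.003, -1.0], [0.002, -1.0, 0.003], [-1.0, -0.002, 0.003]]
force: [-0.2, 0.1, 0.3]
opening: 0.0757
```

```bash
python3 - <<'E'
from h import *
plan(((.4455,-.2607,.10),-90,0),((.4455,-.2607,.048),-90,0))
grab('wrist','w1')
E
```

```text
t 1.48 pos [ 0.4436 -0.262   0.0994] op 0.0757 F [-0.2  0.1  0.3] j [-38.  32. 113.  -0.  36.  52.]
[-0.0034, 0.0028, 0.002, -0.06, -0.13, -0.19] rows>=0.1
[-0.0034, 0.0028, 0.002, 5.14, -0.12, -0.2] rows>=1.2
```

View pics/w1.png

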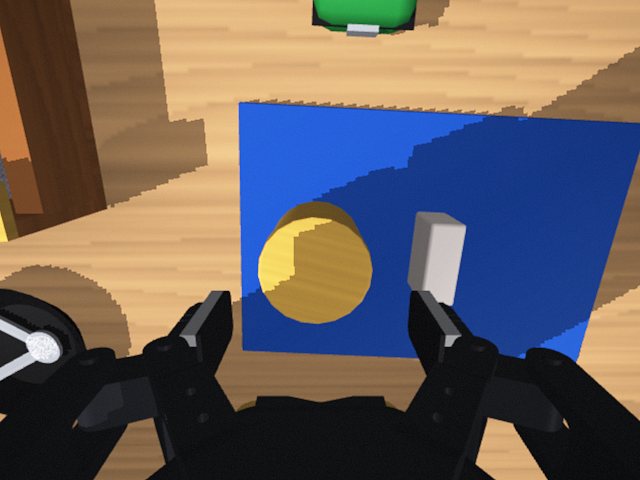

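The wrist picture shows the tin at (316,265), centred between the jaws, which sit near column 320. The handle at (437,255) is clear of the right finger, so I'm going down.

>>> move_arm(
  motion=[
    [[0, 0, 0, 2.5, -0.1, -0.2, 7.6], [0, 0, 0, 5.1, -0.1, -0.2, 7.6], [0, 0, 0, 5.1, -0.1, -0.2, 5], [0, 0, 0, 5.1, -0.1, -0.2, 5], [0, 0, 0, 5.1, -0.1, -0.2, 5], [0, 0, 0, 5.1, -0.1, -0.2, 5], [0, 0, 0, 5.1, -0.1, -0.2, 5]],
  ],
  newtons=40,
)

```text
clock: 2.12
eef_pos: [0.4467, -0.2616, 0.0515]
tcp_rot: [[0.002, -0.003, -1.0], [-0.001, -1.0, 0.003], [-1.0, 0.001, -0.002]]
force: [0.0, -0.3, -2.2]
opening: 0.0584
```

```bash
python3 - <<'E'
from h import *
plan(((.4455,-.2607,.25),-90,0),((.46,0,.25),-90,0),((.43,.25,.2),-90,0))
E
```

```text
t 2.12 pos [ 0.4467 -0.2616  0.0515] op 0.0584 F [ 0.  -0.3 -2.2] j [-38.  37. 114.  -0.  29.  53.]
[-0.0033, -0.0017, -0.0014, -19.85, -0.07, 0.09] rows>=4.8
[-0.0033, -0.0017, -0.0014, -19.88, -26.14, -1.28] rows>=7.9
[-0.0033, -0.0017, -0.0014, -14.92, -51.14, 1.82] rows>=12.8
```

>>> move_arm(
  motion=[
    [[0, 0, 0, -2, 0, 0, 5], [0, 0, 0, -5, 0, 0, 5], [0, 0, 0, -9, 0, 0, 5], [0, 0, 0, -13, 0, 0, 5], [0, 0, 0, -15, -3, 0, 5], [0, 0, 0, -16, -7, 0, 5], [0, 0, 0, -16, -11, -0.5, 5], [0, 0, 0, -16, -15, -1, 5]],
  ],
  newtons=40,
)

```text
clock: 2.78
eef_pos: [0.4565, -0.1099, 0.2119]
tcp_rot: [[0.003, -0.005, -1.0], [-0.001, -1.0, 0.005], [-1.0, 0.001, -0.003]]
force: [1.4, -0.5, -2.3]
opening: 0.0586
```

```bash
python3 - <<'E'
from h import *
plan(((.46,0,.21),-90,0),((.43,.25,.2),-90,0))
E
```

```text
t 2.78 pos [ 0.4565 -0.1099  0.2119] op 0.0586 F [ 1.4 -0.5 -2.3] j [-22.  18. 113.  -0.  48.  69.]
[-0.0045, -0.0029, -0.0012, 0.18, -11.0, -0.3] rows>=2.6
[-0.0045, -0.0029, -0.0012, 1.14, -35.98, 2.82] rows>=8.7
```

>>> move_arm(
  motion=[
    [[0, 0, 0, 0.2, -4, -0.2, 5], [0, 0, 0, 0.2, -8, -0.2, 5], [0, 0, 0, 0.3, -12, -0.3, 5], [0, 0, 0, 0.4, -16, 0.2, 5], [0, 0, 0, 0.6, -20, 0.8, 5], [0, 0, 0, 0.8, -24, 1.4, 5], [0, 0, 0, 1, -28, 2, 5], [0, 0, 0, 1, -32, 2.5, 5]],
  ],
)

```text
clock: 3.45
eef_pos: [0.4318, 0.2107, 0.2007]
tcp_rot: [[0.001, -0.003, -1.0], [0.0, -1.0, 0.003], [-1.0, -0.0, -0.001]]
force: [1.7, 0.4, -1.9]
opening: 0.0582
```

```bash
python3 - <<'E'
from h import *
plan(((.43,.255,.15),-90,0),((.43,.255,.06),-90,0),((.43,.255,.0525),-90,0))
E
```

```text
t 3.45 pos [0.4318 0.2107 0.2007] op 0.0582 F [ 1.7  0.4 -1.9] j [ 18.  20. 112.  -0.  47. 108.]
[-0.0032, -0.0007, 0.0001, 5.07, -4.43, 0.2] rows>=1.6
[-0.0032, -0.0007, 0.0001, 14.07, -4.43, 0.2] rows>=3.5
[-0.0032, -0.0007, 0.0001, 14.82, -4.43, 0.2] rows>=3.7
```

>>> move_arm(
  motion=[
    [[0, 0, 0, 2.5, -3, 0.1, 5], [0, 0, 0, 5, -4.4, 0.2, 5], [0, 0, 0, 8, -4.4, 0.2, 5], [0, 0, 0, 11, -4.4, 0.2, 5], [0, 0, 0, 13, -4.4, 0.2, 5], [0, 0, 0, 14, -4.4, 0.2, 5], [0, 0, 0, 14.5, -4.4, 0.2, 5], [0, 0, 0, 14.7, -4.4, 0.2, 5]],
  ],
)

```text
clock: 4.12
eef_pos: [0.4312, 0.2528, 0.0533]
tcp_rot: [[0.0, -0.003, -1.0], [0.0, -1.0, 0.003], [-1.0, -0.0, -0.0]]
force: [0.1, 0.3, -2.1]
opening: 0.0581
```

```bash
python3 - <<'E'
from h import *
plan(((.43,.255,.0515),-90,0))
grab('wrist','w2');grab('side','s2')
E
```

```text
t 4.12 pos [0.4312 0.2528 0.0533] op 0.0581 F [ 0.1  0.3 -2.1] j [ 23.  36. 117.  -0.  28. 113.]
[-0.0034, -0.0003, 0.0, 0.18, -0.22, 0.12] rows>=0.1
```

View pics/s2.png

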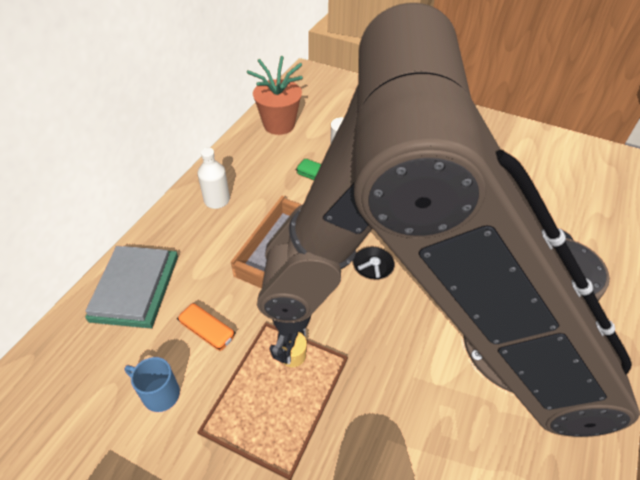

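The tin is in the gripper just above the tray corner, at about (296,348). I'll lower the last 2 mm and release.

>>> move_arm(
  motion=[
    [[0, 0, 0, 0.1, 0, 0, 5], [0, 0, 0, 0.2, 0, 0, 5], [0, 0, 0, 0.2, 0, 0, 5], [0, 0, 0, 0.2, 0, 0, 7.5], [0, 0, 0, 0.2, 0, 0, 7.5], [0, 0, 0, 0.2, 0, 0, 7.5]],
  ],
)

```text
clock: 4.72
eef_pos: [0.431, 0.2528, 0.0513]
tcp_rot: [[0.0, -0.003, -1.0], [0.0, -1.0, 0.003], [-1.0, -0.0, -0.0]]
force: [0.1, -0.6, -0.4]
opening: 0.075
```

```bash
python3 - <<'E'
from h import *
plan(((.43,.255,.15),-90,0),((.46,.2,.2),-90,0),((.531,-.052,.2),-90,0))
E
```

```text
t 4.72 pos [0.431  0.2528 0.0513] op 0.0750 F [ 0.1 -0.6 -0.4] j [ 23.  36. 117.  -0.  27. 113.]
[-0.0032, -0.0004, 0.0001, -9.87, -0.22, 0.1] rows>=2.4
[-0.0032, -0.0004, 0.0001, -14.87, 5.27, -2.92] rows>=3.8
[-0.0032, -0.0004, 0.0001, -14.87, 30.45, -10.1] rows>=8.5
```

>>> move_arm(
  motion=[
    [[0, 0, 0, -2, 0, 0, 7.5], [0, 0, 0, -6, 0, 0, 7.5], [0, 0, 0, -10, 0, 0, 7.5], [0, 0, 0, -12, 3.5, -1.7, 7.5], [0, 0, 0, -12, 7, -3.5, 7.5], [0, 0, 0, -12, 10.6, -5.3, 7.5], [0, 0, 0, -12, 14, -7, 7.5], [0, 0, 0, -12, 17, -8.6, 7.5]],
  ],
)

```text
clock: 5.38
eef_pos: [0.517, 0.0804, 0.1715]
tcp_rot: [[0.001, -0.003, -1.0], [-0.0, -1.0, 0.003], [-1.0, 0.0, -0.001]]
force: [0.5, 0.9, 0.6]
opening: 0.0748
```

```bash
python3 - <<'E'
from h import *
plan(((.534,.0515,.14),-90,0),((.534,.0515,.038),-90,0))
E
```

```text
t 5.38 pos [0.517  0.0804 0.1715] op 0.0748 F [0.5 0.9 0.6] j [  2.  26. 109.  -0.  46.  92.]
[-0.0035, -0.0008, -0.0002, 3.15, 2.89, -1.7] rows>=1.1
[-0.0035, -0.0008, -0.0002, 13.35, 2.88, -1.7] rows>=3.3
```

>>> move_arm(
  motion=[
    [[0, 0, 0, 1.5, 1.5, -0.9, 7.4], [0, 0, 0, 3, 2.8, -1.7, 7.4], [0, 0, 0, 4, 2.8, -1.7, 7.4], [0, 0, 0, 5, 2.8, -1.7, 7.4], [0, 0, 0, 5, 2.8, -1.7, 7.4]],
  ],
)

```text
clock: 5.8
eef_pos: [0.5322, 0.055, 0.1194]
tcp_rot: [[-0.003, -0.003, -1.0], [0.0, -1.0, 0.003], [-1.0, -0.0, 0.003]]
force: [-0.2, -0.3, -0.4]
opening: 0.0739
```

```bash
python3 - <<'E'
from h import *
plan(((.534,.0515,.038),-90,0))
i,im=grab('wrist','w3')
E
```

```text
t 5.80 pos [0.5322 0.055  0.1194] op 0.0739 F [-0.2 -0.3 -0.4] j [ -1.  31. 109.   0.  40.  89.]
[-0.0032, 0.003, 0.0001, 8.14, 0.35, -0.21] rows>=2.0
```

View pics/w3.png

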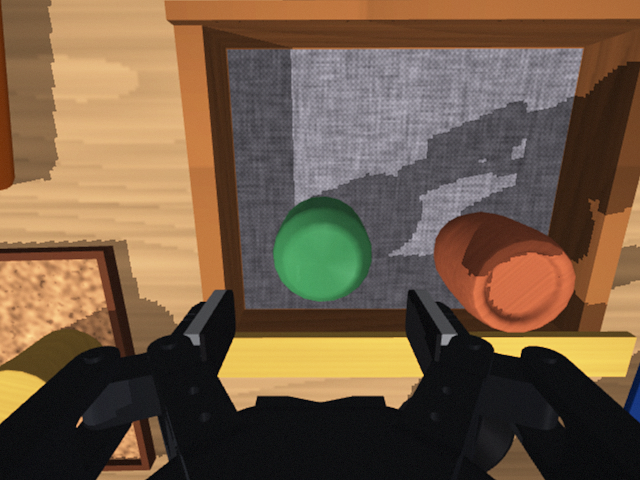

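The paperweight at (322,250) is centred between the jaws, and the left wall at column 225 is clear of the left finger. I'm going down on it.

>>> move_arm(
  motion=[
    [[0, 0, 0, 2.5, 0.2, -0.2, 7.4], [0, 0, 0, 5, 0.2, -0.2, 7.4], [0, 0, 0, 7, 0.2, -0.2, 7.4], [0, 0, 0, 8.1, 0.2, -0.2, 7.4], [0, 0, 0, 8.1, 0.2, -0.2, 5], [0, 0, 0, 8.1, 0.2, -0.2, 5], [0, 0, 0, 8.1, 0.2, -0.2, 5], [0, 0, 0, 8.1, 0.2, -0.2, 5]],
  ],
  newtons=60,
)

```text
clock: 6.52
eef_pos: [0.5357, 0.0527, 0.0411]
tcp_rot: [[0.002, -0.003, -1.0], [-0.0, -1.0, 0.003], [-1.0, 0.0, -0.002]]
force: [0.6, 0.0, -2.5]
opening: 0.0574
```

```bash
python3 - <<'E'
from h import *
plan(((.534,.0515,.17),-90,0),((.43,.345,.17),-90,0))
E
```

```text
t 6.52 pos [0.5357 0.0527 0.0411] op 0.0574 F [ 0.6  0.  -2.5] j [ -1.  39. 111.  -0.  30.  89.]
[-0.0028, -0.0015, -0.0001, -12.89, 0.12, 0.15] rows>=3.1
[-0.0028, -0.0015, -0.0001, -12.91, -29.2, 10.63] rows>=8.1
```

>>> move_arm(
  motion=[
    [[0, 0, 0, -2, 0, 0, 5], [0, 0, 0, -5, 0, 0, 5], [0, 0, 0, -9, 0, 0, 5], [0, 0, 0, -12, -1, 0.3, 5], [0, 0, 0, -13, -4, 1.3, 5], [0, 0, 0, -13, -7.5, 2.6, 5], [0, 0, 0, -13, -11, 4, 5], [0, 0, 0, -13, -14.5, 5.3, 5]],
  ],
)

```text
clock: 7.18
eef_pos: [0.4819, 0.1989, 0.1713]
tcp_rot: [[0.002, -0.004, -1.0], [0.0, -1.0, 0.004], [-1.0, -0.0, -0.002]]
force: [1.6, 0.6, -3.0]
opening: 0.0572
```

```bash
python3 - <<'E'
from h import *
plan(((.43,.345,.17),-90,0),((.43,.345,.041),-90,0))
E
```

```text
t 7.18 pos [0.4819 0.1989 0.1713] op 0.0572 F [ 1.6  0.6 -3. ] j [ 15.  26. 109.  -0.  45. 105.]
[-0.004, -0.0017, 0.0004, 0.13, -14.59, 5.25] rows>=3.7
[-0.004, -0.0017, 0.0004, 13.03, -14.59, 5.27] rows>=4.9
```

>>> move_arm(
  motion=[
    [[0, 0, 0, 0, -4, 1.4, 5], [0, 0, 0, 0, -8, 2.9, 5], [0, 0, 0, 0, -12, 4.3, 5], [0, 0, 0, 1, -14.6, 5.2, 5], [0, 0, 0, 4, -14.6, 5.2, 5], [0, 0, 0, 7.5, -14.6, 5.2, 5], [0, 0, 0, 10.5, -14.6, 5.2, 5], [0, 0, 0, 12.5, -14.6, 5.2, 5]],
  ],
)

```text
clock: 7.85
eef_pos: [0.4303, 0.3438, 0.0433]
tcp_rot: [[-0.001, -0.002, -1.0], [-0.001, -1.0, 0.002], [-1.0, 0.001, 0.001]]
force: [0.2, -0.1, -3.2]
opening: 0.0573
```

```bash
python3 - <<'E'
from h import *
plan(((.43,.345,.04),-90,0))
grab('wrist')
plan(((.43,.345,.04),-90,0))
E
```

```text
t 7.85 pos [0.4303 0.3438 0.0433] op 0.0573 F [ 0.2 -0.1 -3.2] j [ 32.  39. 110.  -0.  32. 122.]
[-0.0025, 0.0011, -0.0008, 0.33, -0.12, 0.03] rows>=0.1
t 7.90 pos [0.4296 0.343  0.0408] op 0.0570 F [-2.2 -1.2 -6.6] j [ 32.  39. 110.  -0.  31. 122.]
[-0.0029, 0.0043, -0.0028, 0.08, -0.2, -0.04] rows>=0.1
```

>>> move_arm(
  motion=[
    [[0, 0, 0, 0.1, 0, 0, 5], [0, 0, 0, 0.1, 0, 0, 5], [0, 0, 0, 0.1, 0, 0, 5]],
  ],
)

```text
clock: 8.15
eef_pos: [0.4319, 0.3442, 0.0458]
tcp_rot: [[0.002, -0.003, -1.0], [0.001, -1.0, 0.003], [-1.0, -0.001, -0.002]]
force: [-0.5, -0.6, -2.8]
opening: 0.0574
```

>>> move_arm(
  motion=[
    [[0, 0, 0, 0.2, 0, 0, 5], [0, 0, 0, 0.4, 0, 0, 5], [0, 0, 0, 0.5, 0, 0, 5], [0, 0, 0, 0.5, 0, 0, 5], [0, 0, 0, 0.5, 0, 0, 5]],
  ],
)

```text
clock: 8.57
eef_pos: [0.4313, 0.3438, 0.0392]
tcp_rot: [[0.0, -0.003, -1.0], [-0.0, -1.0, 0.003], [-1.0, 0.0, -0.0]]
force: [-0.3, 0.7, -3.4]
opening: 0.0574
```

>>> move_arm(
  motion=[
    [[0, 0, 0, 0.1, 0, 0, 5], [0, 0, 0, 0.15, 0, 0, 5], [0, 0, 0, 0.15, 0, 0, 5], [0, 0, 0, 0.15, 0, 0, 5]],
  ],
)

```text
clock: 8.9
eef_pos: [0.4314, 0.3439, 0.0381]
tcp_rot: [[0.001, -0.003, -1.0], [0.0, -1.0, 0.003], [-1.0, -0.0, -0.001]]
force: [-1.0, -1.4, 5.3]
opening: 0.0575
```

Contact is clear: the vertical force changed sign. Releasing.

>>> move_arm(
  motion=[
    [[0, 0, 0, 0, 0, 0, 7.4], [0, 0, 0, 0, 0, 0, 7.4], [0, 0, 0, 0, 0, 0, 7.4], [0, 0, 0, -3, 0, 0, 7.4], [0, 0, 0, -7, 0, 0, 7.4], [0, 0, 0, -11, 0, 0, 7.4], [0, 0, 0, -14, 2, -0.5, 7.4], [0, 0, 0, -15, 6, -1.5, 7.4]],
  ],
)

```text
clock: 9.57
eef_pos: [0.4466, 0.2867, 0.1917]
tcp_rot: [[0.006, 0.0, -1.0], [0.003, -1.0, -0.0], [-1.0, -0.003, -0.006]]
force: [0.8, 0.2, 0.9]
opening: 0.0742
```

```bash
python3 - <<'E'
from h import *
plan(((.531,-.0535,.17),-90,0),((.531,-.0535,.054),-90,0))
E
```

```text
t 9.57 pos [0.4466 0.2867 0.1917] op 0.0742 F [0.8 0.2 0.9] j [ 26.  25. 107.   0.  48. 116.]
[0.0005, -0.0063, 0.0034, 2.11, 34.03, -8.41] rows>=8.4
[0.0005, -0.0063, 0.0034, 13.71, 34.07, -8.33] rows>=9.0
```

>>> move_arm(
  motion=[
    [[0, 0, 0, 0, 34, -8.4, 7.4], [0, 0, 0, 0, 34, -8.4, 7.4], [0, 0, 0, 0, 34, -8.4, 7.4], [0, 0, 0, 0, 34, -8.4, 7.4], [0, 0, 0, 0, 34, -8.4, 7.4], [0, 0, 0, 0, 34, -8.4, 7.4], [0, 0, 0, 0, 34, -8.4, 7.4], [0, 0, 0, 0, 34, -8.4, 7.4]],
  ],
)

```text
clock: 10.23
eef_pos: [0.5249, -0.0415, 0.1875]
tcp_rot: [[0.0, -0.003, -1.0], [-0.0, -1.0, 0.003], [-1.0, 0.0, -0.0]]
force: [0.3, -0.2, -0.3]
opening: 0.0744
```

>>> move_arm(
  motion=[
    [[0, 0, 0, 2, 1, -0.2, 7.4], [0, 0, 0, 4, 1, -0.2, 7.4], [0, 0, 0, 5, 1, -0.2, 7.4], [0, 0, 0, 5, 1, -0.2, 7.4]],
  ],
)

```text
clock: 10.57
eef_pos: [0.5258, -0.0492, 0.1355]
tcp_rot: [[-0.004, -0.004, -1.0], [0.001, -1.0, 0.004], [-1.0, -0.001, 0.004]]
force: [-0.5, -0.4, -0.1]
opening: 0.0738
```

```bash
python3 - <<'E'
from h import *
plan(((.531,-.0535,.054),-90,0))
i,im=grab('wrist','w4')
print(i['eye'])
E
```

```text
t 10.57 pos [ 0.5258 -0.0492  0.1355] op 0.0738 F [-0.5 -0.4 -0.1] j [-13.  29. 110.  -0.  41.  78.]
[-0.0036, 0.0036, 0.0008, 8.15, 0.43, -0.55] rows>=2.0
[ 0.59670959 -0.04989632  0.25847581]
```

View pics/w4.png

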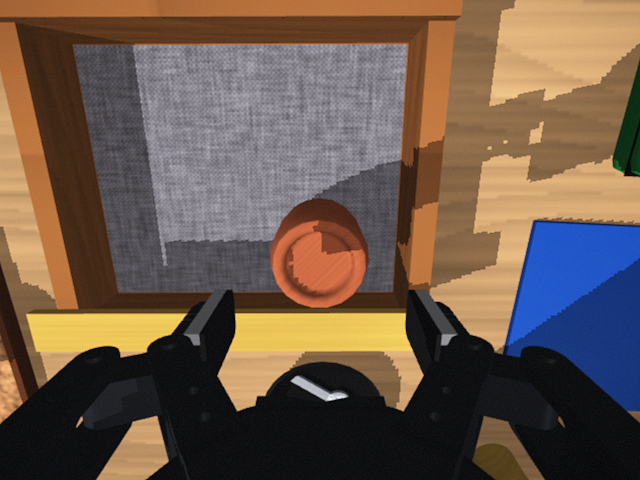

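The pot at (320,255) is centred between the jaws, so I'm going down on it.

>>> move_arm(
  motion=[
    [[0, 0, 0, 2, 0.1, -0.3, 7.4], [0, 0, 0, 4.5, 0.1, -0.4, 7.4], [0, 0, 0, 6.5, 0.1, -0.4, 7.4], [0, 0, 0, 7.9, 0.1, -0.4, 7.4], [0, 0, 0, 7.9, 0.1, -0.4, 5], [0, 0, 0, 7.9, 0.1, -0.4, 5], [0, 0, 0, 7.9, 0.1, -0.4, 5], [0, 0, 0, 7.9, 0.1, -0.4, 5]],
  ],
  newtons=50,
)

```text
clock: 11.28
eef_pos: [0.5312, -0.0502, 0.0597]
tcp_rot: [[0.002, -0.003, -1.0], [-0.0, -1.0, 0.003], [-1.0, 0.0, -0.002]]
force: [0.6, 0.5, -1.9]
opening: 0.0566
```

>>> move_arm(
  motion=[
    [[0, 0, 0, -2, 0, 0, 5], [0, 0, 0, -5, 0, 0, 5], [0, 0, 0, -9, 0, 0, 5], [0, 0, 0, -13, 0, 0, 5], [0, 0, 0, -14, -3, 0.5, 5], [0, 0, 0, -14, -7, 1.2, 5], [0, 0, 0, -14, -11, 2, 5], [0, 0, 0, -14, -15, 3, 5]],
  ],
)

```text
clock: 11.95
eef_pos: [0.5008, 0.1011, 0.1998]
tcp_rot: [[0.002, -0.004, -1.0], [0.0, -1.0, 0.004], [-1.0, -0.0, -0.002]]
force: [0.9, -0.1, -3.3]
opening: 0.0564
```

```bash
python3 - <<'E'
from h import *
plan(((.415,.43,.19),-90,0),((.415,.43,.055),-90,0))
E
```

```text
t 11.95 pos [0.5008 0.1011 0.1998] op 0.0564 F [ 0.9 -0.1 -3.3] j [  4.  23. 109.  -0.  49.  94.]
[-0.0043, -0.0024, 0.0001, 0.97, -32.85, 8.73] rows>=8.2
[-0.0043, -0.0024, 0.0001, 14.47, -32.85, 8.76] rows>=8.9
```

>>> move_arm(
  motion=[
    [[0, 0, 0, 0, -32.9, 8.7, 5], [0, 0, 0, 0, -32.9, 8.7, 5], [0, 0, 0, 0, -32.9, 8.7, 5], [0, 0, 0, 0, -32.9, 8.7, 5], [0, 0, 0, 0, -32.9, 8.7, 5], [0, 0, 0, 0, -32.9, 8.7, 5], [0, 0, 0, 0, -32.9, 8.7, 5], [0, 0, 0, 0, -32.9, 8.7, 5]],
  ],
)

```text
clock: 12.62
eef_pos: [0.4159, 0.4242, 0.1995]
tcp_rot: [[0.001, -0.003, -1.0], [0.001, -1.0, 0.003], [-1.0, -0.001, -0.001]]
force: [1.1, -0.3, -2.4]
opening: 0.0561
```

>>> move_arm(
  motion=[
    [[0, 0, 0, 0, -1, 0.2, 5], [0, 0, 0, 3, -1, 0.2, 5], [0, 0, 0, 6.5, -1, 0.2, 5], [0, 0, 0, 9, -1, 0.2, 5], [0, 0, 0, 11, -1, 0.2, 5], [0, 0, 0, 12.5, -1, 0.2, 5], [0, 0, 0, 13, -1, 0.2, 5], [0, 0, 0, 13, -1, 0.2, 5]],
  ],
)

```text
clock: 13.28
eef_pos: [0.4149, 0.432, 0.068]
tcp_rot: [[-0.001, -0.003, -1.0], [-0.001, -1.0, 0.003], [-1.0, 0.001, 0.001]]
force: [-0.1, -0.5, -2.0]
opening: 0.0561
```

```bash
python3 - <<'E'
from h import *
plan(((.415,.43,.0577),-90,0))
E
```

```text
t 13.28 pos [0.4149 0.432  0.068 ] op 0.0561 F [-0.1 -0.5 -2. ] j [ 40.  39. 102.  -0.  39. 130.]
[-0.0032, 0.001, -0.001, 1.03, 0.19, -0.02] rows>=0.3
```

>>> move_arm(
  motion=[
    [[0, 0, 0, 0.5, 0.2, 0, 5], [0, 0, 0, 0.9, 0.2, 0, 5], [0, 0, 0, 1, 0.2, 0, 5], [0, 0, 0, 1, 0.2, 0, 5], [0, 0, 0, 1, 0.2, 0, 5]],
  ],
)

```text
clock: 13.7
eef_pos: [0.4152, 0.4303, 0.0588]
tcp_rot: [[0.001, -0.003, -1.0], [0.0, -1.0, 0.003], [-1.0, -0.0, -0.001]]
force: [0.5, -0.0, -2.0]
opening: 0.0564
```

>>> move_arm(
  motion=[
    [[0, 0, 0, 0.1, 0, 0, 5], [0, 0, 0, 0.15, 0, 0, 5], [0, 0, 0, 0.15, 0, 0, 5], [0, 0, 0, 0.15, 0, 0, 5]],
  ],
)

```text
clock: 14.03
eef_pos: [0.4151, 0.4303, 0.0569]
tcp_rot: [[0.0, -0.003, -1.0], [-0.0, -1.0, 0.003], [-1.0, 0.0, -0.0]]
force: [0.8, -0.7, -2.5]
opening: 0.0567
```

>>> move_arm(
  motion=[
    [[0, 0, 0, 0.1, 0, 0, 5], [0, 0, 0, 0.15, 0, 0, 5], [0, 0, 0, 0.15, 0, 0, 5], [0, 0, 0, 0.15, 0, 0, 5]],
  ],
)

```text
clock: 14.37
eef_pos: [0.4152, 0.4303, 0.0566]
tcp_rot: [[0.001, -0.003, -1.0], [0.0, -1.0, 0.003], [-1.0, -0.0, -0.001]]
force: [-1.8, -3.3, 11.0]
opening: 0.0565
```

Contact made. I'm releasing and backing up, then going to the orange case.

>>> move_arm(
  motion=[
    [[0, 0, 0, -0.1, 0, 0, 7.4], [0, 0, 0, -0.1, 0, 0, 7.4], [0, 0, 0, -0.1, 0, 0, 7.4], [0, 0, 0, -3, 0, 0, 7.4], [0, 0, 0, -7, 0, 0, 7.4], [0, 0, 0, -11, 0, 0, 7.4], [0, 0, 0, -14, 0, 0, 7.4], [0, 0, 0, -14, 0, 0, 7.4]],
  ],
)

```text
clock: 15.03
eef_pos: [0.4166, 0.4316, 0.2014]
tcp_rot: [[0.007, -0.003, -1.0], [0.006, -1.0, 0.003], [-1.0, -0.006, -0.007]]
force: [0.4, 1.0, 0.2]
opening: 0.074
```

```bash
python3 - <<'E'
from h import *
info,im=grab('top','t5'); grab('side','s5')
hsv=cv2.cvtColor(im,cv2.COLOR_BGR2HSV)
def m(lo,hi): return cv2.inRange(hsv,lo,hi)
def only(mask,x0,y0,x1,y1):
    o=np.zeros_like(mask);o[y0:y1,x0:x1]=mask[y0:y1,x0:x1];return o
print('cover',rect_of(only(m((105,150,60),(125,255,255)),380,180,580,340),info,.006)[0])
print('orange',rect_of(only(m((5,200,120),(15,255,255)),150,110,260,210),info,.030)[0])
print('green',rect_of(only(m((50,120,40),(75,255,255)),400,110,500,240),info,.030)[0])
plan(((.62,.29,.19),-100,0))
E
```

```text
cover ((443.62890625, -333.670166015625), (244.45330810546875, 167.723876953125), 86.98174285888672)
orange ((633.6507568359375, 278.0553283691406), (49.48566436767578, 129.27651977539062), 80.361083984375)
green ((632.9632568359375, -287.1822509765625), (51.70701599121094, 128.93434143066406), 87.37921142578125)
t 15.13 pos [0.4152 0.4304 0.1963] op 0.0738 F [-0.5 -0.9 -0.1] j [ 40.  29.  97.  -0.  54. 130.]
[0.1714, -0.0016, 0.0015, 0.64, 13.98, -20.53] rows>=6.0
```

View pics/t5.png

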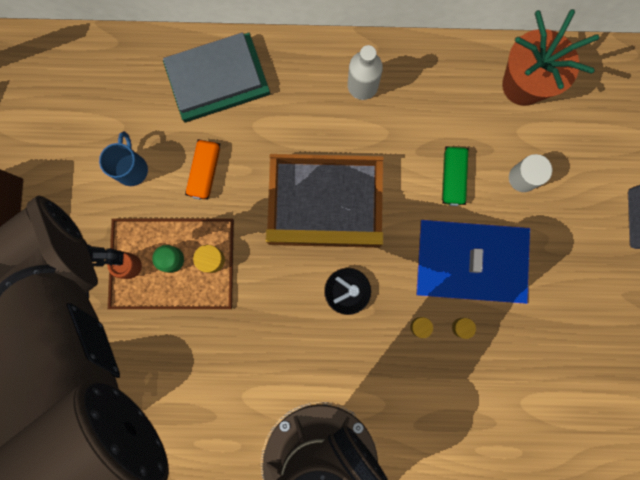

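View pics/s5.png

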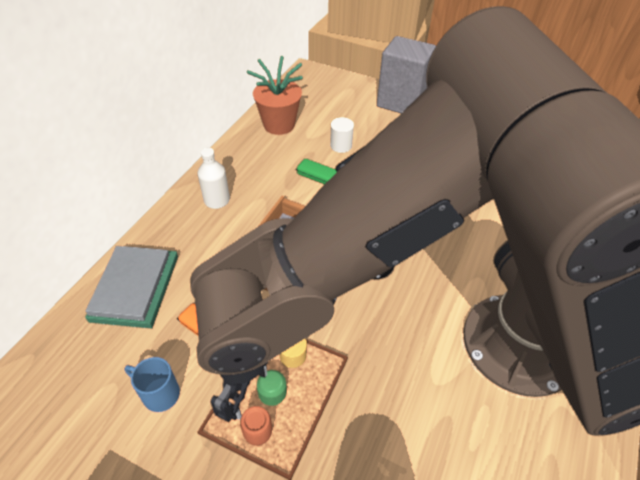

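The pot (123,264), paperweight (168,259) and tin (208,259) stand upright on the cork, and the organiser is empty. The orange case (203,169) has not moved. The orange case is next.

>>> move_arm(
  motion=[
    [[0.168, 0, 0, 0, 15.2, -21.9, 7.4], [0.168, 0, 0, 0, 15.2, -21.9, 7.4], [0.168, 0, 0, 0, 15.2, -21.9, 7.4], [0.168, 0, 0, 0, 15.2, -21.9, 7.4], [0.168, 0, 0, 0, 15.2, -21.9, 7.4], [0.168, 0, 0, 0, 15.2, -21.9, 7.4], [0.168, 0, 0, 4, 15.2, -21.9, 7.4], [0.168, 0, 0, 8, 15.2, -21.9, 7.4]],
  ],
)

```text
clock: 15.8
eef_pos: [0.6371, 0.2746, 0.1143]
tcp_rot: [[0.004, -0.174, -0.985], [0.001, -0.985, 0.174], [-1.0, -0.001, -0.004]]
force: [1.5, 0.1, -0.9]
opening: 0.0742
```

```bash
python3 - <<'E'
from h import *
grab('wrist','w6');grab('wrist')
plan(((.634,.278,.025),-99.6,0))
E
```

```text
t 15.90 pos [0.6307 0.2754 0.107 ] op 0.0742 F [ 0.2  0.2 -0.7] j [ 18.  42.  86.  -0.  52. 118.]
[-0.0055, 0.012, -0.0064, 8.2, -0.37, -0.37] rows>=2.0
```

View pics/w6.png

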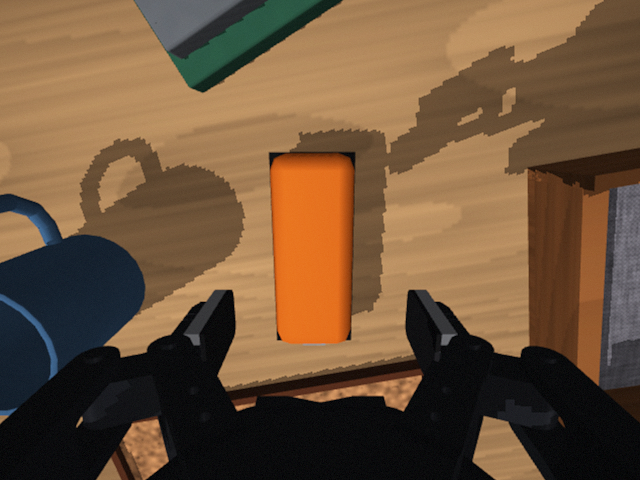

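The orange case runs from (270,153) to (353,343) and is aligned between the jaws. I'm going down with a 3 mm correction in y.

>>> move_arm(
  motion=[
    [[0, 0, 0, 2, -0.3, -0.2, 7.2], [0, 0, 0, 4.5, -0.3, -0.2, 7], [0, 0, 0, 6.5, -0.3, -0.2, 7], [0, 0, 0, 7.5, -0.3, -0.2, 7], [0, 0, 0, 7.5, -0.3, -0.2, 7], [0, 0, 0, 7.5, -0.3, -0.2, 7]],
  ],
)

```text
clock: 16.4
eef_pos: [0.6361, 0.2807, 0.0413]
tcp_rot: [[0.0, -0.17, -0.985], [-0.0, -0.985, 0.17], [-1.0, 0.0, -0.0]]
force: [0.7, 0.5, 1.0]
opening: 0.0702
```

```bash
python3 - <<'E'
from h import *
plan(((.634,.278,.026),-99.6,0))
E
```

```text
t 16.40 pos [0.6361 0.2807 0.0413] op 0.0702 F [0.7 0.5 1. ] j [ 18.  47.  88.  -0.  45. 118.]
[-0.0031, -0.0001, -0.0, 1.53, 0.3, 0.16] rows>=0.4
```

>>> move_arm(
  motion=[
    [[0, 0, 0, 0.7, 0.1, 0.1, 7], [0, 0, 0, 1.4, 0.1, 0.1, 7], [0, 0, 0, 1.4, 0.1, 0.1, 7], [0, 0, 0, 1.4, 0.1, 0.1, 4], [0, 0, 0, 1.4, 0.1, 0.1, 4], [0, 0, 0, 1.4, 0.1, 0.1, 4], [0, 0, 0, 1.4, 0.1, 0.1, 4], [0, 0, 0, 1.4, 0.1, 0.1, 4]],
  ],
  newtons=30,
)

```text
clock: 17.07
eef_pos: [0.6351, 0.2794, 0.0268]
tcp_rot: [[0.001, -0.17, -0.985], [0.0, -0.985, 0.17], [-1.0, -0.0, -0.001]]
force: [-1.1, 0.1, 3.6]
opening: 0.0518
```

```bash
python3 - <<'E'
from h import *
plan(((.574,.049,.15),-90,0),((.574,.049,.03),-90,0))
E
```

```text
t 17.07 pos [0.6351 0.2794 0.0268] op 0.0518 F [-1.1  0.1  3.6] j [ 18.  48.  88.  -0.  44. 118.]
[-0.1712, -0.0006, 0.0001, -12.33, 23.74, 2.09] rows>=6.4
[-0.1712, -0.0006, 0.0001, -0.33, 23.74, 2.1] rows>=5.7
```

>>> move_arm(
  motion=[
    [[0, 0, 0, -2, 0, 0, 4], [0, 0, 0, -5, 0, 0, 4], [0, 0, 0, -9, 1, 0, 4], [-0.05, 0, 0, -12, 4, 0.5, 4], [-0.09, 0, 0, -12.5, 8, 0.8, 4], [-0.13, 0, 0, -12.5, 12, 1.2, 4], [-0.171, 0, 0, -12.5, 16, 1.6, 4], [-0.171, 0, 0, -12.5, 20, 2, 4]],
  ],
)

```text
clock: 17.73
eef_pos: [0.5802, 0.0842, 0.1517]
tcp_rot: [[0.0, 0.003, -1.0], [-0.0, -1.0, -0.003], [-1.0, 0.0, -0.0]]
force: [0.7, -0.4, -1.7]
opening: 0.0514
```

>>> move_arm(
  motion=[
    [[0, 0, 0, 0, 2.5, 0.2, 4], [0, 0, 0, 0, 3.6, 0.2, 4], [0, 0, 0, 0, 3.6, 0.2, 4], [0, 0, 0, 0, 3.6, 0.2, 4], [0, 0, 0, 0, 3.6, 0.2, 4]],
  ],
)

```text
clock: 18.15
eef_pos: [0.5793, 0.0507, 0.1513]
tcp_rot: [[-0.0, 0.0, -1.0], [0.0, -1.0, -0.0], [-1.0, -0.0, 0.0]]
force: [1.0, 0.2, -1.7]
opening: 0.0517
```

```bash
python3 - <<'E'
from h import *
plan(((.574,.049,.06),-90,0),((.574,.049,.035),-90,0))
grab('wrist','w7')
E
```

```text
t 18.15 pos [0.5793 0.0507 0.1513] op 0.0517 F [ 1.   0.2 -1.7] j [ -2.  31. 101.   0.  47.  88.]
[0.0004, 0.0001, 0.0001, 9.13, 0.17, 0.53] rows>=2.2
[0.0004, 0.0001, 0.0001, 11.63, 0.17, 0.53] rows>=2.8
```

View pics/w7.png

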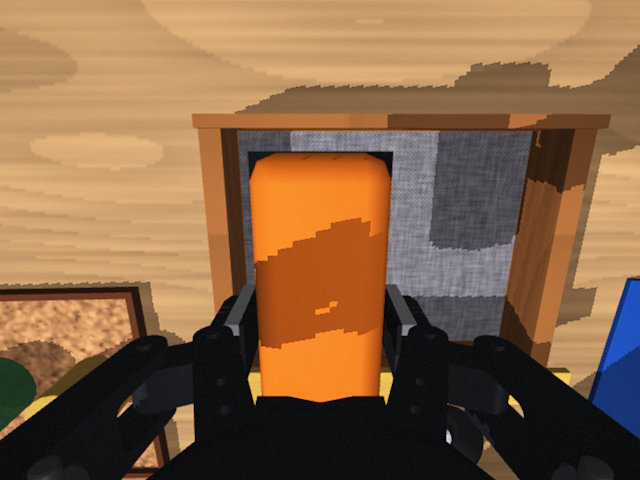

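The orange case is held level with its axis along the organiser, above the left half. I'm lowering it.

>>> move_arm(
  motion=[
    [[0, 0, 0, 2.5, 0.1, 0.5, 4], [0, 0, 0, 5, 0.1, 0.5, 4], [0, 0, 0, 7.5, 0.1, 0.5, 4], [0, 0, 0, 9.5, 0.1, 0.5, 4], [0, 0, 0, 10.5, 0.1, 0.5, 4], [0, 0, 0, 11, 0.1, 0.5, 4], [0, 0, 0, 11, 0.1, 0.5, 4], [0, 0, 0, 11, 0.1, 0.5, 4]],
  ],
)

```text
clock: 18.87
eef_pos: [0.5746, 0.0491, 0.0421]
tcp_rot: [[0.001, 0.0, -1.0], [-0.0, -1.0, -0.0], [-1.0, 0.0, -0.001]]
force: [0.3, 0.0, -1.2]
opening: 0.0515
```

>>> move_arm(
  motion=[
    [[0, 0, 0, 0.3, 0, 0, 4], [0, 0, 0, 0.6, 0, 0, 4], [0, 0, 0, 0.65, 0, 0, 4], [0, 0, 0, 0.7, 0, 0, 4], [0, 0, 0, 0.7, 0, 0, 4], [0, 0, 0, 0.7, 0, 0, 4]],
  ],
)

```text
clock: 19.37
eef_pos: [0.5742, 0.0486, 0.0347]
tcp_rot: [[0.0, -0.0, -1.0], [-0.0, -1.0, 0.0], [-1.0, 0.0, -0.0]]
force: [-0.7, 0.1, 3.3]
opening: 0.0515
```

>>> move_arm(
  motion=[
    [[0, 0, 0, 0, 0, 0, 6.8], [0, 0, 0, 0, 0, 0, 6.8], [0, 0, 0, 0, 0, 0, 6.8], [0, 0, 0, -3, 0, 0, 6.8], [0, 0, 0, -7, 0, 0, 6.8], [0, 0, 0, -11, 0, 0, 6.8], [0, 0, 0, -13, 3, 0, 7.4], [0, 0, 0, -13, 7, -1, 7.4]],
  ],
)

```text
clock: 20.03
eef_pos: [0.5847, -0.0201, 0.1694]
tcp_rot: [[0.007, 0.004, -1.0], [-0.001, -1.0, -0.004], [-1.0, 0.001, -0.007]]
force: [1.8, 0.4, -0.1]
opening: 0.074
```

```bash
cat >> h.py <<'E'
def look(name=None):
    info,im=grab('top',name); hsv=cv2.cvtColor(im,cv2.COLOR_BGR2HSV)
    def m(lo,hi,x0,y0,x1,y1):
        k=cv2.inRange(hsv,lo,hi);o=np.zeros_like(k);o[y0:y1,x0:x1]=k[y0:y1,x0:x1];return o
    for n,mm,z in (('cover',m((105,150,60),(125,255,255),380,180,600,340),.006),('green',m((50,120,30),(75,255,255),390,90,520,250),.030),('orange',m((5,200,80),(15,255,255),275,150,340,240),.038)):
        try: print(n,[np.round(x,1) for x in rect_of(mm,info,z)[0]])
        except Exception as e: print(n,'-',e)
E
python3 - <<'E'
from h import *
look('t8')
plan(((.633,-.287,.16),-92.65,0))
E
```

```text
cover [array([ 443.9, -333.5]), array([244.3, 168. ]), np.float64(87.1)]
green [array([ 632.8, -287.1]), array([ 51.8, 128.6]), np.float64(87.4)]
orange - max() iterable argument is empty
t 20.08 pos [ 0.5866 -0.0275  0.1674] op 0.0740 F [ 0.5 -5.6 -0.9] j [ -9.  30. 100.  -0.  49.  81.]
[0.0458, -0.0065, -0.0022, 0.83, 25.95, -4.65] rows>=6.3
```

View pics/t8.png

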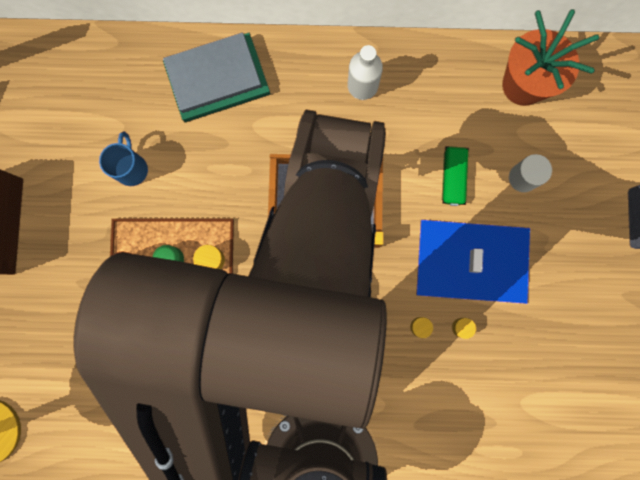

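The green case is still at (456,175) and has not moved. The arm hides the organiser here. I'm going to the green case.

>>> move_arm(
  motion=[
    [[0.046, 0, 0, 1, 26, -4.7, 7.4], [0.046, 0, 0, 1, 26, -4.7, 7.4], [0.046, 0, 0, 1, 26, -4.7, 7.4], [0.046, 0, 0, 1, 26, -4.7, 7.4], [0.046, 0, 0, 1, 26, -4.7, 7.4], [0.046, 0, 0, 1, 26, -4.7, 7.4], [0.046, 0, 0, 4, 26, -4.7, 7.4], [0.046, 0, 0, 5, 26, -4.7, 7.4]],
  ],
)

```text
clock: 20.75
eef_pos: [0.6301, -0.2849, 0.1111]
tcp_rot: [[-0.002, -0.05, -0.999], [0.001, -0.999, 0.05], [-1.0, -0.0, 0.002]]
force: [-0.1, 0.5, -0.4]
opening: 0.0741
```

>>> move_arm(
  motion=[
    [[0, 0, 0, 1, 0, 0, 7.2], [0, 0, 0, 1, 0, 0, 7], [0, 0, 0, 1, 0, 0, 7], [0, 0, 0, 1, 0, 0, 7]],
  ],
)

```text
clock: 21.08
eef_pos: [0.6316, -0.2803, 0.1056]
tcp_rot: [[0.001, -0.045, -0.999], [-0.001, -0.999, 0.045], [-1.0, 0.001, -0.001]]
force: [-0.6, 0.6, -0.0]
opening: 0.0702
```

```bash
python3 - <<'E'
from h import *
grab('wrist','w9')
plan(((.633,-.287,.027),-92.65,0))
E
```

```text
t 21.13 pos [ 0.6317 -0.2805  0.1058] op 0.0698 F [-0.3  0.2 -0. ] j [-29.  42.  87.  -0.  51.  63.]
[0.0014, -0.0016, -0.0009, 7.88, 0.64, -0.15] rows>=1.9
```

View pics/w9.png

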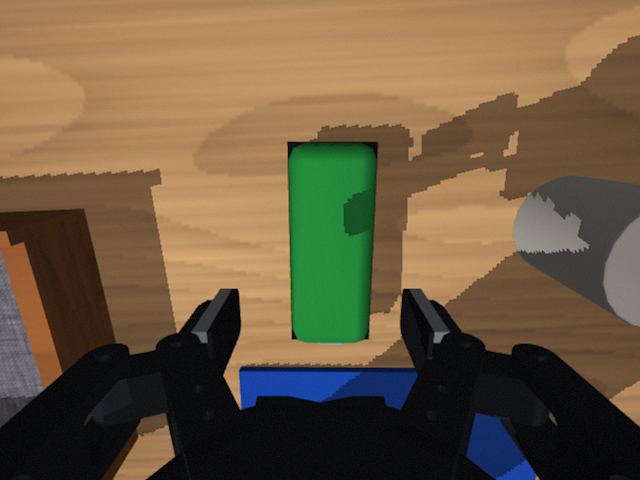

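The green case spans (288,143) to (378,342) and its centre sits about 6 mm right of the jaws, which agrees with the plan. I'm going down.

>>> move_arm(
  motion=[
    [[0, 0, 0, 2, 0.6, -0.1, 7], [0, 0, 0, 4.5, 0.6, -0.1, 7], [0, 0, 0, 6.5, 0.6, -0.1, 7], [0, 0, 0, 7.5, 0.6, -0.1, 7], [0, 0, 0, 7.8, 0.6, -0.1, 7], [0, 0, 0, 7.8, 0.6, -0.1, 7], [0, 0, 0, 7.8, 0.6, -0.1, 6], [0, 0, 0, 7.8, 0.6, -0.1, 4]],
  ],
  newtons=30,
)

```text
clock: 21.8
eef_pos: [0.6325, -0.2876, 0.0281]
tcp_rot: [[0.002, -0.046, -0.999], [-0.001, -0.999, 0.046], [-1.0, 0.001, -0.002]]
force: [0.2, 0.7, 1.0]
opening: 0.0514
```

>>> move_arm(
  motion=[
    [[0, 0, 0, 0, 0, 0, 4], [0, 0, 0, 0, 0, 0, 4], [0, 0, 0, 0, 0, 0, 4]],
  ],
)

```text
clock: 22.05
eef_pos: [0.6325, -0.2876, 0.0281]
tcp_rot: [[0.002, -0.046, -0.999], [-0.001, -0.999, 0.046], [-1.0, 0.001, -0.002]]
force: [-0.4, 1.7, 6.8]
opening: 0.0514
```

```bash
python3 - <<'E'
from h import *
plan(((.574,-.051,.16),-90,0))
E
```

```text
t 22.05 pos [ 0.6325 -0.2876  0.0281] op 0.0514 F [-0.4  1.7  6.8] j [-30.  48.  88.   0.  44.  63.]
[-0.0461, -0.0022, -0.0012, -13.23, -23.35, 6.9] rows>=6.6
```

>>> move_arm(
  motion=[
    [[0, 0, 0, -2, 0, 0, 4], [0, 0, 0, -5, 0, 0, 4], [0, 0, 0, -9, -1, 0.3, 4], [-0.02, 0, 0, -12, -4, 1.2, 4], [-0.03, 0, 0, -13, -8, 2.4, 4], [-0.046, 0, 0, -13, -12, 3.5, 4], [-0.046, 0, 0, -13, -16, 4.7, 4], [-0.046, 0, 0, -13, -20, 6, 4]],
  ],
)

```text
clock: 22.72
eef_pos: [0.5812, -0.0861, 0.1574]
tcp_rot: [[0.002, -0.001, -1.0], [-0.0, -1.0, 0.001], [-1.0, 0.0, -0.002]]
force: [0.5, 0.7, -1.6]
opening: 0.0512
```

>>> move_arm(
  motion=[
    [[0, 0, 0, 0, -2, 0.5, 4], [0, 0, 0, 0, -3.3, 0.8, 4], [0, 0, 0, 0, -3.3, 0.8, 4], [0, 0, 0, 0, -3.3, 0.8, 4], [0, 0, 0, 0, -3.3, 0.8, 4]],
  ],
)

```text
clock: 23.13
eef_pos: [0.5744, -0.0558, 0.1565]
tcp_rot: [[0.001, -0.001, -1.0], [-0.0, -1.0, 0.001], [-1.0, 0.0, -0.001]]
force: [-0.5, -0.6, -1.1]
opening: 0.0517
```

```bash
python3 - <<'E'
from h import *
grab('wrist','w10')
plan(((.574,-.051,.036),-90,0))
E
```

```text
t 23.18 pos [ 0.5743 -0.056   0.1564] op 0.0512 F [ 0.4 -0.3 -0.9] j [-12.  31. 102.  -0.  48.  78.]
[-0.0015, -0.0004, -0.0003, 12.04, -0.5, 0.04] rows>=2.9
```

View pics/w10.png

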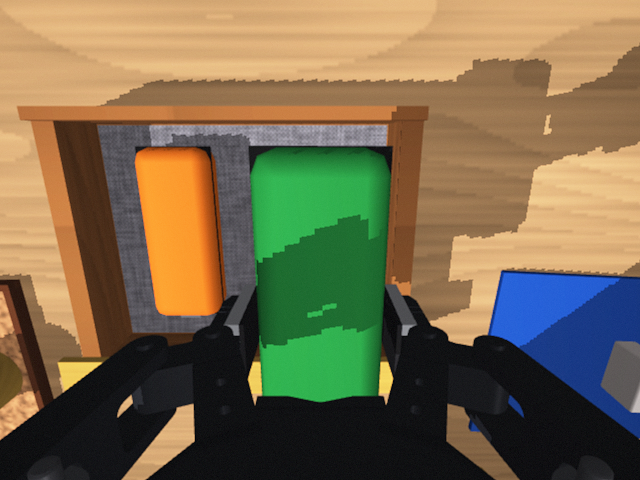

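The orange case lies flat on the left of the organiser at (180,232). The green one is above the right half with room to spare, so I'm lowering it.

>>> move_arm(
  motion=[
    [[0, 0, 0, 2.5, -0.4, 0, 4], [0, 0, 0, 5, -0.5, 0, 4], [0, 0, 0, 7.5, -0.5, 0, 4], [0, 0, 0, 9.5, -0.5, 0, 4], [0, 0, 0, 10.7, -0.5, 0, 4], [0, 0, 0, 11.3, -0.5, 0, 4], [0, 0, 0, 11.5, -0.5, 0, 4], [0, 0, 0, 11.5, -0.5, 0, 4]],
  ],
)

```text
clock: 23.85
eef_pos: [0.5742, -0.0502, 0.0416]
tcp_rot: [[0.0, -0.001, -1.0], [-0.0, -1.0, 0.001], [-1.0, 0.0, -0.0]]
force: [0.6, 0.4, -0.4]
opening: 0.0517
```

>>> move_arm(
  motion=[
    [[0, 0, 0, 0.3, 0, 0, 4], [0, 0, 0, 0.5, 0, 0, 4], [0, 0, 0, 0.6, 0, 0, 4], [0, 0, 0, 0.6, 0, 0, 4], [0, 0, 0, 0.6, 0, 0, 4]],
  ],
)

```text
clock: 24.27
eef_pos: [0.5741, -0.0497, 0.0361]
tcp_rot: [[0.001, -0.0, -1.0], [-0.0, -1.0, 0.0], [-1.0, 0.0, -0.001]]
force: [-1.4, 0.2, 5.0]
opening: 0.0517
```

>>> move_arm(
  motion=[
    [[0, 0, 0, 0, 0, 0, 6.8], [0, 0, 0, 0, 0, 0, 6.8], [0, 0, 0, 0, 0, 0, 6.8], [0, 0, 0, -3, 0, 0, 6.8], [0, 0, 0, -7, 0, 0, 6.8], [0, 0, 0, -11, 0, 0, 6.8], [0, 0, 0, -14, 3, 1, 6], [0, 0, 0, -14, 6.5, 2.8, 6]],
  ],
)

```text
clock: 24.93
eef_pos: [0.5485, -0.1143, 0.1808]
tcp_rot: [[0.009, 0.004, -1.0], [-0.003, -1.0, -0.004], [-1.0, 0.003, -0.009]]
force: [1.1, -1.7, 0.4]
opening: 0.0603
```

```bash
python3 - <<'E'
from h import *
plan(((.4433,-.334,.15),-93,0))
E
```

```text
t 24.93 pos [ 0.5485 -0.1143  0.1808] op 0.0603 F [ 1.1 -1.7  0.4] j [-19.  27. 103.   0.  49.  71.]
[0.0559, -0.009, -0.0026, 3.05, 21.92, 10.63] rows>=5.9
```

>>> move_arm(
  motion=[
    [[0.056, 0, 0, 1, 22, 10.6, 6], [0.056, 0, 0, 1, 22, 10.6, 6], [0.056, 0, 0, 1, 22, 10.6, 6], [0.056, 0, 0, 1, 22, 10.6, 6], [0.056, 0, 0, 1, 22, 10.6, 6], [0.056, 0, 0, 4, 22, 10.6, 6], [0.056, 0, 0, 6, 22, 10.6, 6], [0.056, 0, 0, 6, 22, 10.6, 6]],
  ],
)

```text
clock: 25.6
eef_pos: [0.4375, -0.3354, 0.1119]
tcp_rot: [[-0.004, -0.059, -0.998], [0.004, -0.998, 0.059], [-1.0, -0.004, 0.004]]
force: [0.2, 0.6, -0.8]
opening: 0.0603
```

```bash
python3 - <<'E'
from h import *
look('t11'); grab('wrist'); grab('wrist');grab('wrist','w11')
plan(((.4433,-.334,.15),-93,0))
E
```

```text
cover [array([ 496.3, -309.1]), array([140. ,  65.9]), np.float64(87.2)]
green - max() iterable argument is empty
orange [array([572.9,  47.2]), array([ 51.1, 128.3]), np.float64(90.0)]
t 25.80 pos [ 0.4406 -0.3341  0.1166] op 0.0600 F [-0.5  0.6  1. ] j [-44.  32. 107.   0.  41.  49.]
[-0.0026, -0.0009, -0.0008, -3.34, -0.02, -0.27] rows>=0.8
```

View pics/t11.png

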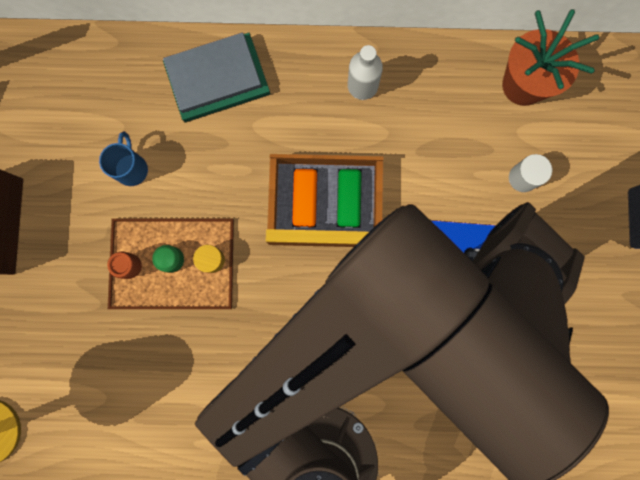

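View pics/w11.png

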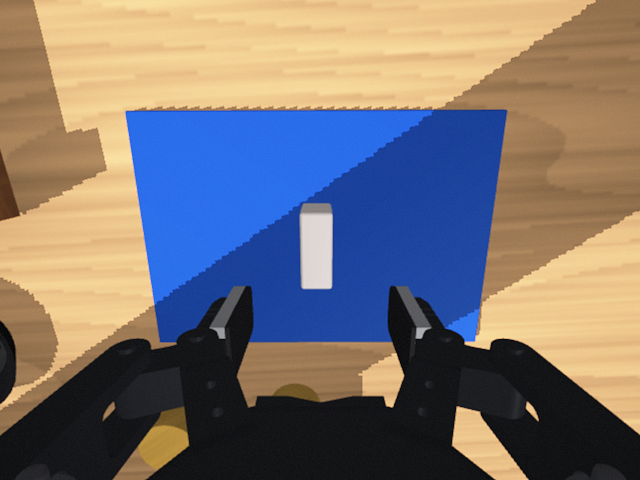

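Both cases lie flat in the organiser at (304,197) and (349,197). The wrist view shows the cover unmoved and the handle at (316,248), aligned with the jaws. I'll measure the handle precisely.

```bash
python3 - <<'E'
from h import *
i=manip.camera_info('wrist')
C=np.array([p2w(i,u,v,.006) for u,v in((126,111),(506,110),(474,342),(161,342))]);print(C.round(4),C.mean(0))
H=np.array([p2w(i,u,v,.040) for u,v in((300,212),(332,212),(332,289),(301,289))]);print(H.round(4),H.mean(0))
d=C[0]-C[1];print(np.degrees(np.arctan2(d[1],d[0])));d=C[3]-C[2];print(np.degrees(np.arctan2(d[1],d[0])),np.linalg.norm(d))
plan(((.4435,-.334,.034),-93,0))
E
```

```text
[[ 0.5353 -0.2148  0.006 ]
 [ 0.5225 -0.4583  0.006 ]
 [ 0.3532 -0.4495  0.006 ]
 [ 0.3665 -0.2064  0.006 ]] [ 0.44438085 -0.33224803  0.006     ]
[[ 0.4702 -0.324   0.04  ]
 [ 0.4692 -0.343   0.04  ]
 [ 0.4195 -0.3408  0.04  ]
 [ 0.4206 -0.3212  0.04  ]] [ 0.44489685 -0.3322486   0.04      ]
87.00633554939034
86.85915590461904 0.24344075180875807
t 25.80 pos [ 0.4406 -0.3341  0.1166] op 0.0600 F [-0.5  0.6  1. ] j [-44.  32. 107.   0.  41.  49.]
[-0.0026, -0.0009, -0.0008, 8.26, -0.03, -0.28] rows>=2.0
```

>>> move_arm(
  motion=[
    [[0, 0, 0, 2, -0.1, -0.3, 5], [0, 0, 0, 4.5, -0.1, -0.3, 4.5], [0, 0, 0, 6.5, -0.1, -0.3, 4], [0, 0, 0, 7.7, -0.1, -0.3, 4], [0, 0, 0, 8.2, -0.1, -0.3, 4], [0, 0, 0, 8.2, -0.1, -0.3, 4], [0, 0, 0, 8.2, -0.1, -0.3, 3], [0, 0, 0, 8.2, -0.1, -0.3, 3]],
  ],
  newtons=80,
)

```text
clock: 26.47
eef_pos: [0.4434, -0.3341, 0.0346]
tcp_rot: [[0.001, -0.056, -0.998], [-0.001, -0.998, 0.056], [-1.0, 0.001, -0.001]]
force: [-0.2, -0.3, 1.0]
opening: 0.0303
```

>>> move_arm(
  motion=[
    [[0, 0, 0, 0, 0, 0, 1], [0, 0, 0, 0, 0, 0, 1], [0, 0, 0, 0, 0, 0, 1], [0, 0, 0, 0, 0, 0, 1], [0, 0, 0, 0, 0, 0, 1]],
  ],
)

```text
clock: 26.88
eef_pos: [0.4432, -0.3341, 0.0348]
tcp_rot: [[0.001, -0.056, -0.998], [-0.001, -0.998, 0.056], [-1.0, 0.001, -0.001]]
force: [-0.2, 1.7, 6.9]
opening: 0.0188
```

```bash
cat >> h.py <<'E'
def cov(Bx,Bz,th,y=-.0005,az=-90,dx=-.001,h=.0348,L=.085,ox=.576):
    t=np.radians(th);xa=np.array([np.cos(t),0,np.sin(t)]);n=np.array([-np.sin(t),0,np.cos(t)])
    p=np.array([ox+Bx/1000,y,Bz/1000])+(L+dx)*xa+h*n
    return (p,az,th)
E
python3 - <<'E'
from h import *
plan(cov(-55,130,15)); print(cov(-55,130,15))
E
```

```text
t 26.88 pos [ 0.4432 -0.3341  0.0348] op 0.0188 F [-0.2  1.7  6.9] j [-44.  40. 109.   0.  31.  49.]
[-0.0557, 0.2604, -0.0085, -15.08, -34.13, -13.12] rows>=9.5
(array([ 5.93130867e-01, -5.00000000e-04,  1.85355019e-01]), -90, 15)
```

>>> move_arm(
  motion=[
    [[0, 0, 0, -1, 0, 0, 1], [0, 0, 0, -3, 0, 0, 1], [0, 0, 0, -6, 0, 0, 1], [0, 0, 0, -9, 0, 0, 1], [0, 0, 0, -12, 0, 0, 1], [0, 0, 0, -15, 0, 0, 1], [0, 0, 0, -16, 0, 0, 1], [0, 0, 0, -16, 0, 0, 1]],
  ],
  newtons=100,
)

```text
clock: 27.55
eef_pos: [0.4433, -0.3343, 0.1962]
tcp_rot: [[0.004, -0.056, -0.998], [-0.004, -0.998, 0.056], [-1.0, 0.003, -0.004]]
force: [0.1, -0.5, -3.6]
opening: 0.0179
```

```bash
python3 - <<'E'
from h import *
plan(cov(-55,130,15))
E
```

```text
t 27.55 pos [ 0.4433 -0.3343  0.1962] op 0.0179 F [ 0.1 -0.5 -3.6] j [-44.  26. 103.  -0.  51.  49.]
[-0.0554, 0.2581, -0.0107, 1.02, -34.17, -13.08] rows>=8.8
```

>>> move_arm(
  motion=[
    [[0, 0.03, 0, 0, -3, -1, 1], [-0.01, 0.06, 0, 0, -6.5, -2.4, 1], [-0.02, 0.1, 0, 0, -10, -3.7, 1], [-0.03, 0.14, 0, 0, -13.5, -5, 1], [-0.04, 0.18, 0, 0, -17, -6.4, 1], [-0.05, 0.22, -0.01, 0, -20.5, -7.8, 1], [-0.055, 0.258, -0.01, 0, -24, -9, 1], [-0.055, 0.258, -0.01, 0, -27.5, -10.5, 1]],
  ],
)

```text
clock: 28.22
eef_pos: [0.5617, -0.0632, 0.1913]
tcp_rot: [[0.253, -0.001, -0.967], [0.004, -1.0, 0.002], [-0.967, -0.004, -0.253]]
force: [0.9, -1.3, -2.7]
opening: 0.0179
```

```bash
python3 - <<'E'
from h import *
plan(cov(-55,130,15))
E
```

```text
t 28.22 pos [ 0.5617 -0.0632  0.1913] op 0.0179 F [ 0.9 -1.3 -2.7] j [-15.  24. 110.   7.  32.  70.]
[-0.0018, 0.0055, 0.0038, 1.39, -6.27, -2.87] rows>=1.7
```

>>> move_arm(
  motion=[
    [[0, 0, 0, 0.5, -3, -1.4, 1], [0, 0, 0, 1, -5.5, -2.6, 1], [0, 0, 0, 1.3, -6.2, -2.9, 1], [0, 0, 0, 1.3, -6.2, -2.9, 1], [0, 0, 0, 1.3, -6.2, -2.9, 1], [0, 0, 0, 1.3, -6.2, -2.9, 1], [0, 0, 0, 1.3, -6.2, -2.9, 1]],
  ],
)

```text
clock: 28.8
eef_pos: [0.594, -0.0043, 0.188]
tcp_rot: [[0.254, -0.002, -0.967], [0.002, -1.0, 0.003], [-0.967, -0.003, -0.254]]
force: [0.6, 0.3, -2.1]
opening: 0.0181
```

```bash
python3 - <<'E'
from h import *
grab('wrist','w12');grab('side','s12');grab('top','t12');print(manip.camera_info('wrist'))
s=manip.get_state();print(s['tcp_rot'],s['eef_pos'])
plan(cov(-55,130,15),cov(-65,60,15))
E
```

```text
{'K': array([[342.72339912,   0.        , 320.03998585],
       [  0.        , 342.72339912, 238.02427523],
       [  0.        ,   0.        ,   1.        ]]), 'eye': array([ 0.63086778, -0.00478924,  0.3255537 ]), 'orientation': array([[-0.00152949,  0.99974698,  0.02244195],
       [-0.99999322, -0.00145393, -0.00338244],
       [-0.00334896, -0.02244697,  0.99974243]])}
[[ 0.25541135 -0.00182002 -0.96683077]
 [ 0.00216705 -0.99999464  0.00245493]
 [-0.96683005 -0.00272219 -0.25540604]] [ 0.59433908 -0.00402251  0.18850037]
t 28.95 pos [ 0.5943 -0.004   0.1885] op 0.0183 F [-0.  -0.1 -3.7] j [ -8.  26. 107.   4.  33.  80.]
[-0.0025, 0.0035, 0.0022, 0.27, -0.35, 0.2] rows>=0.1
[-0.0025, 0.0035, 0.0022, 6.79, -0.33, 2.95] rows>=1.8
```

View pics/w12.png

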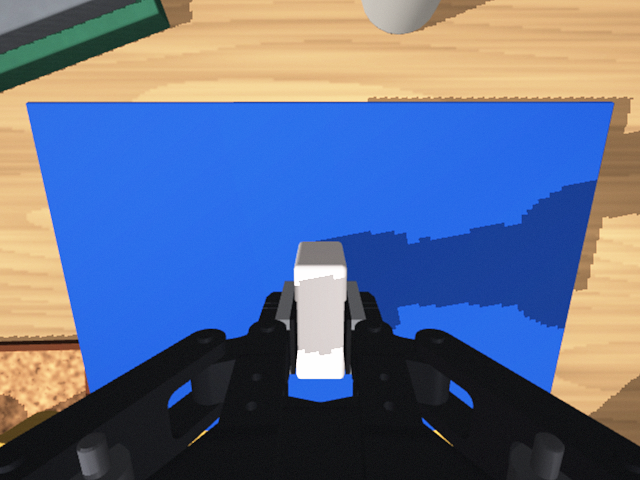

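View pics/s12.png

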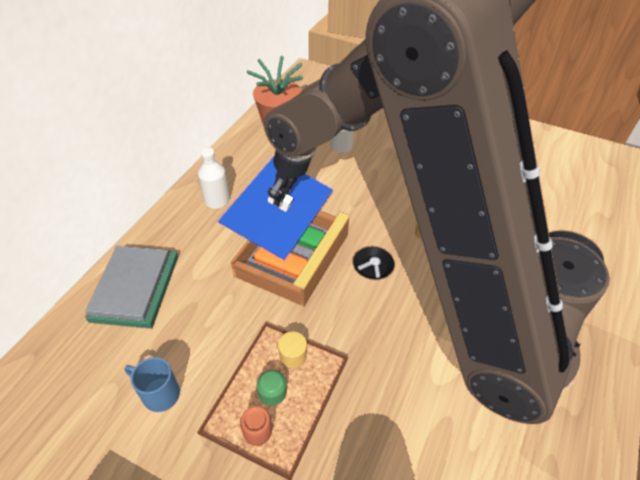

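View pics/t12.png

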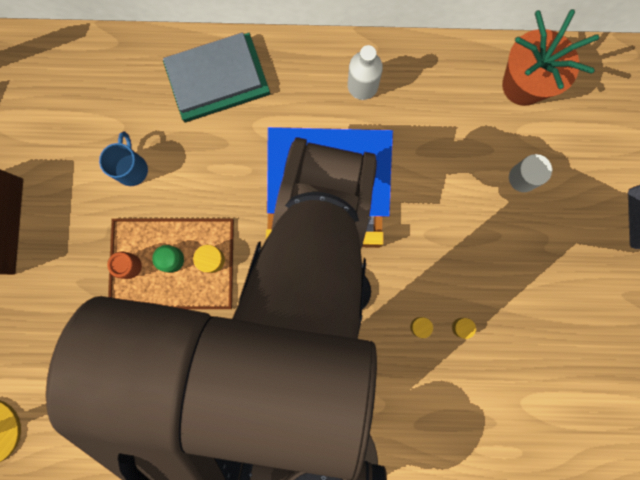

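The cover is held with its far edge raised. The far corners are at (27,103) and (613,103) in the wrist view, and at (221,219), (281,256) and (332,189) in the side view. I'll check the held pose against the model.

```bash
python3 - <<'E'
from h import *
from scipy.optimize import least_squares
s=manip.get_state();R0=np.array(s['tcp_rot']);p=np.array(s['eef_pos'])
T=np.c_[-R0[:,2],-R0[:,1],-R0[:,0]] # cover axes: x=-tz, y=-ty, z=-tx
wi=manip.camera_info('wrist');si=manip.camera_info('side');ti=manip.camera_info('top')
obs=[(wi,(.085,.123,.006),(27,103)),(wi,(.085,-.123,.006),(613,103)),
 (ti,(.085,.123,.006),(268,128)),(ti,(.085,-.123,.006),(393,130))]
def pred(q):
    Tq=T@R.from_euler('xyz',[0,q[2],q[3]],degrees=True).as_matrix(); o=p-Tq@np.array([q[0],q[4],q[1]])
    return [w2p(i,o+Tq@np.array(c))[0] for i,c,_ in obs]
for q in([-.001,.0348,0,0,0],[0,.0348,0,0,0]):
    print([ (a-b[2]).round(1).tolist() for a,b in zip(pred(q),obs)])
q=[-.001,.0348,0,0,0]
o=p-T@np.array([q[0],q[4],q[1]])
for c in [(.085,.123,.006),(-.085,.123,.006),(.085,-.123,.006),(-.085,-.123,.006)]: print(c,w2p(si,o+T@np.array(c)),w2p(ti,o+T@np.array(c)))
im=cv2.imread('pics/s12.png');cv2.imwrite('pics/s12c.png',cv2.resize(im[140:310,210:370],None,fx=3.5,fy=3.5,interpolation=cv2.INTER_CUBIC))
E
```

```text
[[-4.9, -3.3], [4.2, -3.2], [-1.6, -1.8], [-1.3, -0.5]]
[[-4.3, -0.7], [3.6, -0.7], [-1.6, -1.3], [-1.4, -0.0]]
(0.085, 0.123, 0.006) [[216.58239867 219.84360223]] [[266.43417977 126.15706775]]
(-0.085, 0.123, 0.006) [[283.62408672 258.80050655]] [[265.65553208 212.46401773]]
(0.085, -0.123, 0.006) [[272.52047776 154.61416357]] [[391.66917409 129.4661329 ]]
(-0.085, -0.123, 0.006) [[332.358043  188.3266909]] [[387.99850865 215.64186427]]
```

View pics/s12c.png

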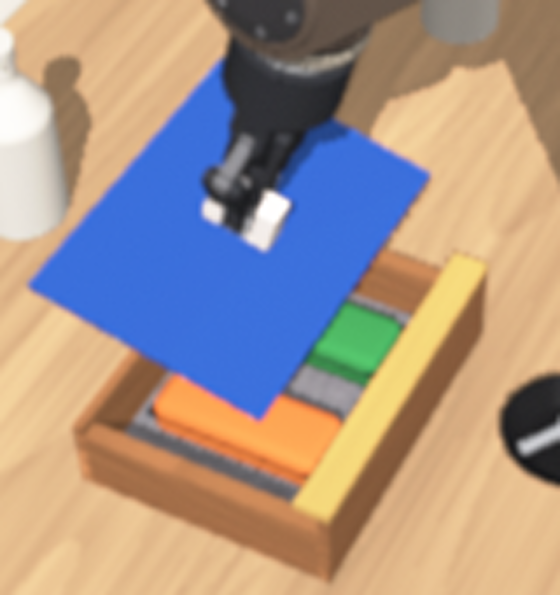

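```bash
cat >> h.py <<'E'
def C(Bx,Bz,th,**k): return cov(Bx,Bz,th,dx=0.0,h=.037,**k)
E
python3 - <<'E'
from h import *
plan(C(-66,75,15),C(-66,57,15))
E
```

```text
t 28.95 pos [ 0.5943 -0.004   0.1885] op 0.0183 F [-0.  -0.1 -3.7] j [ -8.  26. 107.   4.  33.  80.]
[-0.0025, 0.0035, 0.0022, 5.09, -0.33, 2.57] rows>=1.4
[-0.0025, 0.0035, 0.0022, 6.83, -0.33, 3.03] rows>=1.8
```

>>> move_arm(
  motion=[
    [[0, 0, 0, 1.5, -0.3, 0.8, 1], [0, 0.003, 0, 3, -0.3, 1.6, 1], [0, 0.003, 0, 4.3, -0.3, 2.2, 1], [0, 0.003, 0, 5.1, -0.3, 2.6, 1], [0, 0.003, 0, 5.1, -0.3, 2.6, 1], [0, 0.003, 0, 5.1, -0.3, 2.6, 1], [0, 0.003, 0, 5.1, -0.3, 2.6, 1]],
  ],
)

```text
clock: 29.53
eef_pos: [0.583, -0.0002, 0.1333]
tcp_rot: [[0.259, -0.001, -0.966], [0.002, -1.0, 0.001], [-0.966, -0.003, -0.259]]
force: [-0.1, -0.0, -2.9]
opening: 0.0179
```

```bash
python3 - <<'E'
from h import *
plan(C(-66,75,15),C(-66,57,15),C(-75,57,15))
_,im=grab('side');cv2.imwrite('pics/s13c.png',cv2.resize(im[140:310,210:370],None,fx=3.5,fy=3.5,interpolation=cv2.INTER_CUBIC))
E
```

```text
t 29.53 pos [ 5.830e-01 -2.000e-04  1.333e-01] op 0.0179 F [-0.1 -0.  -2.9] j [ -7.  30. 111.   5.  25.  79.]
[-0.0014, -0.0007, 0.0023, 0.04, 0.03, 0.06] rows>=0.0
[-0.0014, -0.0007, 0.0023, 1.78, 0.03, 0.53] rows>=0.4
[-0.0014, -0.0007, 0.0023, 1.55, 0.03, 1.39] rows>=0.5
```

View pics/s13c.png

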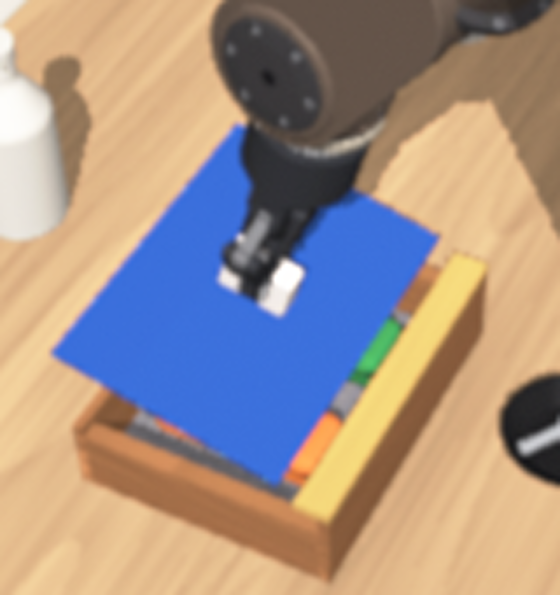

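The cover's near edge is parallel to the lip and just clear of its inner edge, with the near-left corner at (283,480) in the crop. I'm going down below lip level, still short of the lip.

>>> move_arm(
  motion=[
    [[0, 0, 0, 0.6, 0, 0.2, 1], [0, 0, 0, 1.2, 0, 0.4, 1], [0, 0, 0, 1.8, 0, 0.5, 1], [0, 0, 0, 1.8, 0, 0.5, 1], [0, 0, 0, 1.8, 0, 0.5, 1], [0, 0, 0, 1.8, 0, 0.5, 1]],
  ],
)

```text
clock: 30.08
eef_pos: [0.5823, 0.0001, 0.1137]
tcp_rot: [[0.258, -0.0, -0.966], [0.003, -1.0, 0.001], [-0.966, -0.003, -0.258]]
force: [0.8, 0.1, -2.1]
opening: 0.0182
```

```bash
python3 - <<'E'
from h import *
plan(C(-66,56,15),C(-80,56,15),C(-90,56,15),C(-96,55,15))
i,im=grab('side','s14');cv2.imwrite('pics/s14c.png',cv2.resize(im[170:310,210:370],None,fx=4,fy=4,interpolation=cv2.INTER_CUBIC))
E
```

```text
t 30.08 pos [5.823e-01 1.000e-04 1.137e-01] op 0.0182 F [ 0.8  0.1 -2.1] j [ -7.  31. 112.   5.  22.  78.]
[-0.0012, 0.0007, 0.0025, 0.0, 0.06, -0.02] rows>=0.0
[-0.0012, 0.0007, 0.0025, -0.36, 0.06, 1.33] rows>=0.3
[-0.0012, 0.0007, 0.0025, -0.62, 0.06, 2.3] rows>=0.6
[-0.0012, 0.0007, 0.0025, -0.67, 0.06, 2.9] rows>=0.7
```

View pics/s14c.png

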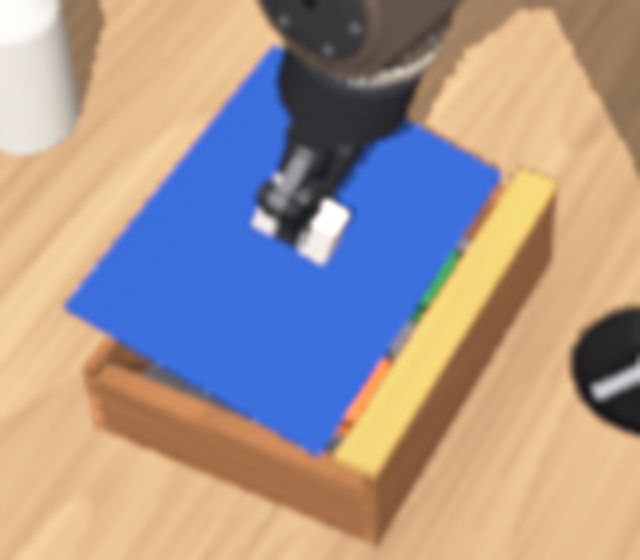

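```bash
python3 - <<'E'
from h import *
si=manip.camera_info('side')
for B in((-66,56),(-68,56),(-66,54)):
    t=np.radians(15);o=np.array([.576+B[0]/1000,0,B[1]/1000]);n=np.array([-np.sin(t),0,np.cos(t)])*.006;x=np.array([np.cos(t),0,np.sin(t)])*.17
    print(B,w2p(si,[o+n+[0,.123,0],o+n+[0,-.123,0],o+n+x+[0,.123,0]]).round(1).tolist())
print([(318/4+210,455/4+170),(499/4+210,175/4+170),(67/4+210,306/4+170)])
# organiser reference points lip corners
print(w2p(si,[[.576-.082,.1235,.075],[.576-.082,-.1245,.075],[.576+.086,.1235,.06]]).round(1).tolist(), [(333/4+210,460/4+170),(518/4+210,170/4+170),(87/4+210,370/4+170)])
E
```

```text
(-66, 56) [[289.1, 283.3], [335.0, 212.8], [225.0, 245.9]]
(-68, 56) [[289.9, 283.7], [335.8, 213.1], [225.7, 246.2]]
(-66, 54) [[289.1, 283.8], [335.0, 213.3], [225.1, 246.4]]
[(289.5, 283.75), (334.75, 213.75), (226.75, 246.5)]
[[294.5, 282.4], [340.7, 210.6], [231.3, 260.1]] [(293.25, 285.0), (339.5, 212.5), (231.75, 262.5)]
```

I'll find the height of the side walls by touch before sliding in.

>>> move_arm(
  motion=[
    [[0, 0, 0, 0.1, 0, 0.05, 1], [0, 0, 0, 0.2, 0, 0.05, 1], [0, 0, 0, 0.2, 0, 0.05, 1], [0, 0, 0, 0.2, 0, 0.05, 1]],
  ],
)

```text
clock: 30.47
eef_pos: [0.5823, 0.0001, 0.1117]
tcp_rot: [[0.258, -0.001, -0.966], [0.003, -1.0, 0.001], [-0.966, -0.003, -0.258]]
force: [-0.5, -0.1, -4.1]
opening: 0.0184
```

>>> move_arm(
  motion=[
    [[0, 0, 0, 0.05, 0, 0, 1], [0, 0, 0, 0.1, 0, 0, 1], [0, 0, 0, 0.1, 0, 0, 1], [0, 0, 0, 0.1, 0, 0, 1]],
  ],
)

```text
clock: 30.8
eef_pos: [0.5825, 0.0001, 0.1107]
tcp_rot: [[0.258, -0.001, -0.966], [0.003, -1.0, 0.001], [-0.966, -0.003, -0.258]]
force: [-0.7, -0.1, -3.7]
opening: 0.0181
```

>>> move_arm(
  motion=[
    [[0, 0, 0, 0.05, 0, 0, 1], [0, 0, 0, 0.1, 0, 0, 1], [0, 0, 0, 0.1, 0, 0, 1], [0, 0, 0, 0.1, 0, 0, 1]],
  ],
)

```text
clock: 31.13
eef_pos: [0.5828, 0.0001, 0.1098]
tcp_rot: [[0.258, -0.001, -0.966], [0.003, -1.0, 0.001], [-0.966, -0.003, -0.258]]
force: [0.3, -0.1, -3.0]
opening: 0.0181
```

>>> move_arm(
  motion=[
    [[0, 0, 0, 0.05, 0, 0, 1], [0, 0, 0, 0.1, 0, 0, 1], [0, 0, 0, 0.1, 0, 0, 1], [0, 0, 0, 0.1, 0, 0, 1]],
  ],
)

```text
clock: 31.47
eef_pos: [0.5831, 0.0001, 0.1088]
tcp_rot: [[0.258, -0.001, -0.966], [0.003, -1.0, 0.001], [-0.966, -0.003, -0.258]]
force: [0.0, 0.2, -3.0]
opening: 0.0184
```

>>> move_arm(
  motion=[
    [[0, 0, 0, 0.05, 0, 0, 1], [0, 0, 0, 0.1, 0, 0, 1], [0, 0, 0, 0.1, 0, 0, 1], [0, 0, 0, 0.1, 0, 0, 1]],
  ],
)

```text
clock: 31.8
eef_pos: [0.5833, 0.0001, 0.1078]
tcp_rot: [[0.258, -0.0, -0.966], [0.003, -1.0, 0.001], [-0.966, -0.003, -0.258]]
force: [-0.4, 0.3, -3.5]
opening: 0.0177
```

>>> move_arm(
  motion=[
    [[0, 0, 0, 0.05, 0, 0, 1], [0, 0, 0, 0.1, 0, 0, 1], [0, 0, 0, 0.1, 0, 0, 1], [0, 0, 0, 0.1, 0, 0, 1]],
  ],
)

```text
clock: 32.13
eef_pos: [0.5836, 0.0001, 0.107]
tcp_rot: [[0.258, -0.0, -0.966], [0.002, -1.0, 0.001], [-0.966, -0.003, -0.258]]
force: [-0.1, 0.8, -1.5]
opening: 0.0183
```

First contact with the side walls is at TCP z 0.107. I'm backing off 1.5 mm and sliding 20 mm in under the lip.

>>> move_arm(
  motion=[
    [[0, 0, 0, -0.15, 0, -0.04, 1], [0, 0, 0, -0.28, 0, 0.45, 1], [0, 0, 0, -0.41, 0, 0.93, 1], [0, 0, 0, -0.54, 0, 1.4, 1], [0, 0, 0, -0.66, 0, 1.9, 1], [0, 0, 0, -0.66, 0, 1.9, 1], [0, 0, 0, -0.66, 0, 1.9, 1]],
  ],
)

```text
clock: 32.72
eef_pos: [0.5633, 0.0, 0.1084]
tcp_rot: [[0.258, -0.001, -0.966], [0.002, -1.0, 0.001], [-0.966, -0.003, -0.258]]
force: [0.5, 0.2, -2.9]
opening: 0.0179
```

>>> move_arm(
  motion=[
    [[0, 0, 0, -0.05, 0, 0.2, 1], [0, 0, 0, -0.1, 0, 0.4, 1], [0, 0, 0, -0.15, 0, 0.6, 1], [0, 0, 0, -0.2, 0, 0.8, 1], [0, 0, 0, -0.2, 0, 0.8, 1], [0, 0, 0, -0.2, 0, 0.8, 1]],
  ],
)

```text
clock: 33.22
eef_pos: [0.5552, 0.0001, 0.1082]
tcp_rot: [[0.258, -0.001, -0.966], [0.003, -1.0, 0.001], [-0.966, -0.003, -0.258]]
force: [0.5, 0.5, -2.6]
opening: 0.0179
```

```bash
python3 - <<'E'
from h import *
plan(cov(-95,53,15,dx=0))
i,im=grab('side','s15');cv2.imwrite('pics/s15c.png',cv2.resize(im[170:310,210:370],None,fx=4,fy=4,interpolation=cv2.INTER_CUBIC)); grab('top','t15')
E
```

```text
t 33.22 pos [5.552e-01 1.000e-04 1.082e-01] op 0.0179 F [ 0.5  0.5 -2.6] j [ -8.  30. 116.   7.  19.  76.]
[-0.0013, 0.0006, 0.0025, -0.06, 0.06, 0.1] rows>=0.0
```

View pics/s15c.png

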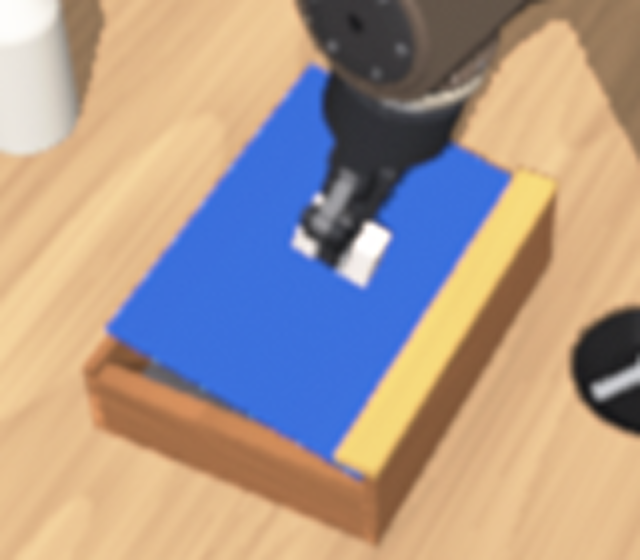

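The near edge is hooked under the lip, parallel and square, with no contact force. Now I'll lower the raised edge by turning about the hooked edge.

```bash
python3 - <<'E'
from h import *
plan(*[cov(-95.5,53,t,dx=0,y=0.0) for t in(15,12.5,10,7.5,5,4)])
E
```

```text
t 33.32 pos [5.554e-01 1.000e-04 1.083e-01] op 0.0183 F [ 0.1 -0.4 -4.8] j [ -8.  30. 116.   7.  19.  76.]
[-0.0013, 0.0005, 0.0025, -0.08, 0.01, 0.16] rows>=0.0
[-0.0012, -0.0432, 0.0025, 0.3, 0.01, 0.02] rows>=0.3
[-0.0012, -0.0868, 0.0025, 0.68, 0.01, -0.11] rows>=0.7
[-0.0011, -0.1304, 0.0026, 1.06, 0.01, -0.22] rows>=1.0
[-0.001, -0.1741, 0.0026, 1.45, 0.01, -0.31] rows>=1.4
[-0.001, -0.1915, 0.0026, 1.61, 0.01, -0.35] rows>=1.5
```

>>> move_arm(
  motion=[
    [[0, 0, 0, -0.08, 0, 0.16, 1], [0, -0.02, 0, 0.1, 0, 0.09, 1], [0, -0.043, 0, 0.3, 0, 0.02, 1], [0, -0.065, 0.002, 0.49, 0, -0.05, 1], [0, -0.087, 0.002, 0.68, 0, -0.11, 1], [0, -0.109, 0.002, 0.87, 0, -0.17, 1], [0, -0.13, 0.002, 1.06, 0, -0.22, 1], [0, -0.13, 0.002, 1.06, 0, -0.22, 1]],
  ],
)

```text
clock: 33.98
eef_pos: [0.5606, 0.0001, 0.0984]
tcp_rot: [[0.13, -0.001, -0.991], [0.001, -1.0, 0.001], [-0.991, -0.001, -0.13]]
force: [-0.3, 0.2, -2.8]
opening: 0.0183
```

```bash
python3 - <<'E'
from h import *
plan(*[cov(-95.5,53,t,dx=0,y=0.0) for t in(7.5,5,3,2,1,0)])
i,im=grab('side','s16');cv2.imwrite('pics/s16c.png',cv2.resize(im[170:310,210:370],None,fx=4,fy=4,interpolation=cv2.INTER_CUBIC))
grab('wrist','w16')
E
```

```text
t 33.98 pos [5.606e-01 1.000e-04 9.840e-02] op 0.0183 F [-0.3  0.2 -2.8] j [ -7.  33. 111.   2.  29.  81.]
[-0.001, 0.0001, 0.0006, -0.02, 0.01, 0.03] rows>=0.0
[-0.001, -0.0435, 0.0006, 0.35, 0.01, -0.11] rows>=0.3
[-0.001, -0.0784, 0.0006, 0.65, 0.01, -0.21] rows>=0.6
[-0.001, -0.0959, 0.0006, 0.81, 0.01, -0.26] rows>=0.8
[-0.001, -0.1133, 0.0006, 0.96, 0.01, -0.3] rows>=0.9
[-0.001, -0.1308, 0.0007, 1.11, 0.01, -0.35] rows>=1.0
```

View pics/s16c.png

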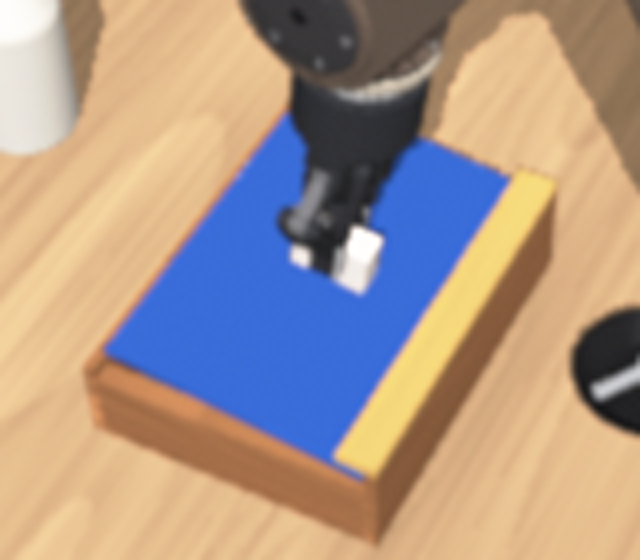

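View pics/w16.png

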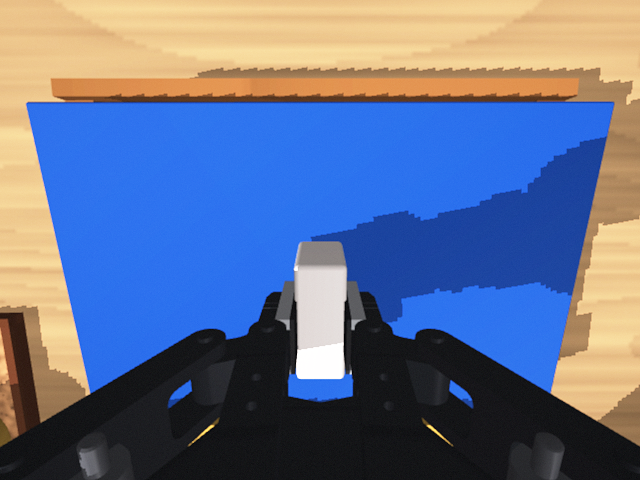

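```bash
python3 - <<'E'
from h import *
i=manip.camera_info('wrist')
print([p2w(i,u,v,.06).round(4).tolist() for u,v in((51.5,79),(578.5,79),(52,97),(578,97))])
t=np.radians(7.5);z=.053+.17*np.sin(t)+.006*np.cos(t)
print(z,[p2w(i,u,v,z).round(4).tolist() for u,v in((27,103),(613,103))])
im=cv2.imread('pics/w16.png');cv2.imwrite('pics/w16a.png',np.vstack([cv2.resize(im[70:115,20:100],None,fx=8,fy=6),cv2.resize(im[70:115,545:625],None,fx=8,fy=6)]))
E
```

```text
[[0.6636, 0.1258, 0.06], [0.6634, -0.1211, 0.06], [0.6556, 0.1265, 0.06], [0.6554, -0.1217, 0.06]]
0.08113812184565164 [[0.648, 0.1214, 0.0811], [0.6478, -0.1213, 0.0811]]
```

View pics/w16a.png

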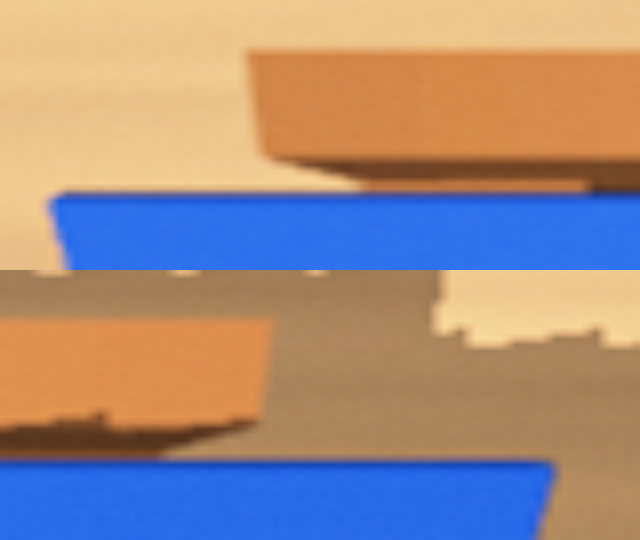

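The wrist view puts the organiser's middle 2.3 mm to +y of the cover: the wall ends are at columns 51 and 579, the cover's at 27 and 613. I'll shift the cover 2 mm in +y while lowering.

>>> move_arm(
  motion=[
    [[0, 0, 0, 0, -0.2, 0, 1], [0, -0.02, 0, 0.16, -0.2, -0.06, 1], [0, -0.043, 0, 0.35, -0.2, -0.12, 1], [0, -0.06, 0, 0.5, -0.2, -0.18, 1], [0, -0.078, 0, 0.65, -0.2, -0.24, 1], [0, -0.078, 0, 0.65, -0.2, -0.24, 1], [0, -0.078, 0, 0.65, -0.2, -0.24, 1]],
  ],
)

```text
clock: 34.67
eef_pos: [0.5634, 0.0022, 0.0923]
tcp_rot: [[0.053, -0.001, -0.999], [0.001, -1.0, 0.001], [-0.999, -0.001, -0.053]]
force: [-0.5, -0.5, -3.2]
opening: 0.0183
```

```bash
python3 - <<'E'
from h import *
plan(*[cov(-95.,53,t,dx=0,y=0.002) for t in(3,2,1,0)],cov(-95,52,0,dx=0,y=.002))
i,im=grab('side','s17');cv2.imwrite('pics/s17c.png',cv2.resize(im[170:310,210:370],None,fx=4,fy=4,interpolation=cv2.INTER_CUBIC))
grab('wrist','w17')
E
```

```text
t 34.67 pos [0.5634 0.0022 0.0923] op 0.0183 F [-0.5 -0.5 -3.2] j [ -7.  34. 108.   1.  34.  83.]
[-0.0009, -0.0011, 0.0008, 0.02, 0.02, -0.07] rows>=0.0
[-0.0009, -0.0185, 0.0008, 0.16, 0.02, -0.13] rows>=0.1
[-0.0009, -0.036, 0.0008, 0.31, 0.02, -0.18] rows>=0.3
[-0.0009, -0.0534, 0.0008, 0.47, 0.02, -0.24] rows>=0.4
[-0.0009, -0.0534, 0.0008, 0.57, 0.02, -0.23] rows>=0.4
```

View pics/s17c.png

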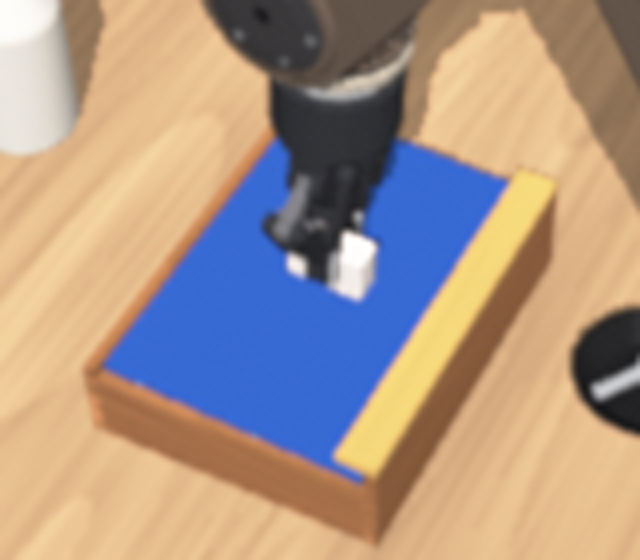

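View pics/w17.png

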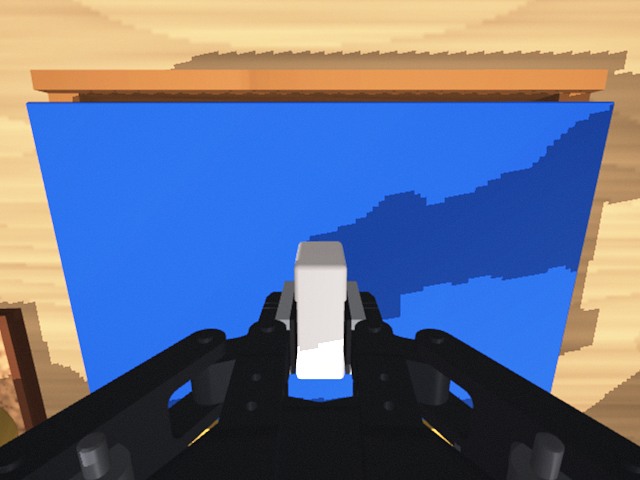

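The cover is now centred: the wall mid-column is 318.5 and the cover's is 320. The raised edge sits inside the stop, and I'm lowering it the rest of the way.

>>> move_arm(
  motion=[
    [[0, -0.01, 0, 0.08, 0, -0.08, 1], [0, -0.018, 0, 0.16, 0, -0.12, 1], [0, -0.027, 0, 0.24, 0, -0.15, 1], [0, -0.036, 0, 0.31, 0, -0.18, 1], [0, -0.036, 0, 0.31, 0, -0.18, 1], [0, -0.036, 0, 0.31, 0, -0.18, 1]],
  ],
)

```text
clock: 35.27
eef_pos: [0.5653, 0.0021, 0.0893]
tcp_rot: [[0.017, -0.001, -1.0], [0.001, -1.0, 0.001], [-1.0, -0.001, -0.017]]
force: [0.6, -0.9, -3.3]
opening: 0.0179
```

>>> move_arm(
  motion=[
    [[0, -0.006, 0, 0.05, 0, -0.02, 1], [0, -0.012, 0, 0.1, 0, -0.04, 1], [0, -0.018, 0, 0.15, 0, -0.05, 1], [0, -0.018, 0, 0.15, 0, -0.05, 1], [0, -0.018, 0, 0.15, 0, -0.05, 1]],
  ],
)

```text
clock: 35.68
eef_pos: [0.5659, 0.0021, 0.0879]
tcp_rot: [[-0.001, -0.001, -1.0], [0.001, -1.0, 0.001], [-1.0, -0.001, 0.001]]
force: [-0.4, -0.4, -3.7]
opening: 0.0183
```

>>> move_arm(
  motion=[
    [[0, 0, 0, 0.05, 0, 0, 1], [0, 0, 0, 0.1, 0, 0, 1], [0, 0, 0, 0.1, 0, 0, 1], [0, 0, 0, 0.1, 0, 0, 1]],
  ],
)

```text
clock: 36.02
eef_pos: [0.5658, 0.0021, 0.087]
tcp_rot: [[-0.001, -0.001, -1.0], [0.001, -1.0, 0.001], [-1.0, -0.001, 0.001]]
force: [-0.6, -0.4, -2.9]
opening: 0.018
```

>>> move_arm(
  motion=[
    [[0, 0, 0, 0.05, 0, 0, 1], [0, 0, 0, 0.1, 0, 0, 1], [0, 0, 0, 0.1, 0, 0, 1], [0, 0, 0, 0.1, 0, 0, 1]],
  ],
)

```text
clock: 36.35
eef_pos: [0.5659, 0.0021, 0.0868]
tcp_rot: [[-0.0, -0.001, -1.0], [0.001, -1.0, 0.001], [-1.0, -0.001, 0.0]]
force: [-3.4, 0.6, 7.8]
opening: 0.0181
```

The cover is on the side walls: the force went to +7.8 N. I'll check the fit before letting go.

```bash
python3 - <<'E'
from h import *
i,im=grab('side','s18');cv2.imwrite('pics/s18c.png',cv2.resize(im[170:310,210:370],None,fx=4,fy=4,interpolation=cv2.INTER_CUBIC))
grab('wrist','w18'); s=manip.get_state(); print(s['force'],s['wrist_torque'],s['eef_pos'])
E
```

```text
[-2.90422766  1.04209192  8.23765776] [-0.0198545   0.52648163 -0.03871667] [0.56588468 0.00210376 0.08684908]
```

View pics/w18.png

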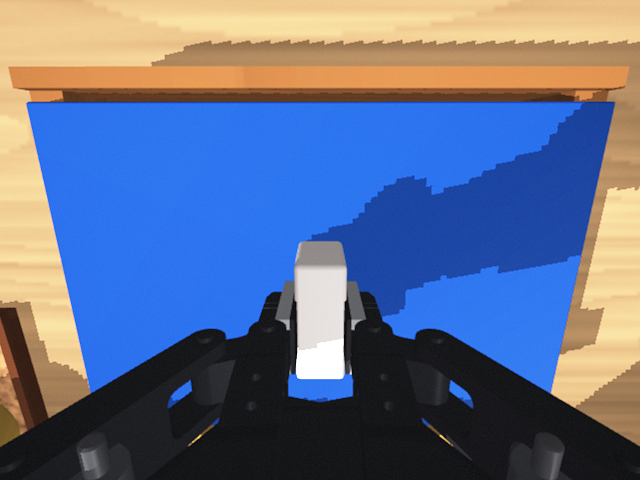

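View pics/s18c.png

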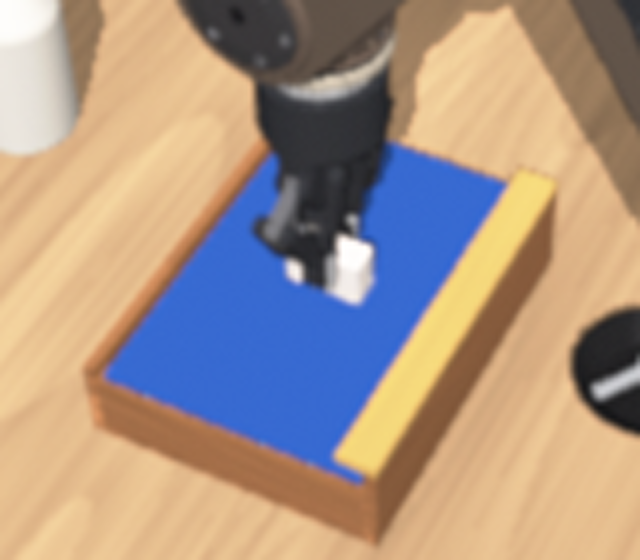

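The cover lies flat with a thin even gap to the stop (wall columns 9–628, cover 27–613, both mid about 319). I'm easing the load, releasing slowly and backing straight up.

>>> move_arm(
  motion=[
    [[0, 0, 0, -0.08, 0, 0, 1], [0, 0, 0, -0.08, 0, 0, 1.8], [0, 0, 0, -0.08, 0, 0, 2.1], [0, 0, 0, -0.08, 0, 0, 2.6], [0, 0, 0, -0.08, 0, 0, 3.2], [0, 0, 0, -0.08, 0, 0, 3.8], [0, 0, 0, -0.08, 0, 0, 4], [0, 0, 0, -0.08, 0, 0, 4]],
  ],
  newtons=20,
)

```text
clock: 37.12
eef_pos: [0.5659, 0.0021, 0.0867]
tcp_rot: [[-0.001, -0.001, -1.0], [0.001, -1.0, 0.001], [-1.0, -0.001, 0.001]]
force: [0.8, 0.6, 0.6]
opening: 0.0401
```

>>> move_arm(
  motion=[
    [[0, 0, 0, -1, 0, 0, 4], [0, 0, 0, -3, 0, 0, 4], [0, 0, 0, -6, 0, 0, 4], [0, 0, 0, -9, 0, 0, 4], [0, 0, 0, -12, 0, 0, 4], [0, 0, 0, -15, 0, 0, 4], [0, 0, 0, -16, 3, 0, 4], [0, 0, 0, -16, 7, 0, 4]],
  ],
)

```text
clock: 37.78
eef_pos: [0.5667, -0.0669, 0.2509]
tcp_rot: [[0.005, 0.003, -1.0], [-0.0, -1.0, -0.003], [-1.0, 0.0, -0.005]]
force: [0.9, 0.0, 0.5]
opening: 0.0398
```

>>> move_arm(
  motion=[
    [[0, 0, 0, 0, 4, 1, 4], [0, 0, 0, 0, 8, 2, 4], [0, 0, 0, 0, 12, 3, 4], [0, 0, 0, 0, 16, 4, 4], [0, 0, 0, 0, 20, 5, 4], [0, 0, 0, 0, 24, 6, 4], [0, 0, 0, 0, 28, 7, 4], [0, 0, 0, 0, 30, 8, 4]],
  ],
)

```text
clock: 38.45
eef_pos: [0.4845, -0.3718, 0.2472]
tcp_rot: [[-0.0, -0.003, -1.0], [-0.0, -1.0, 0.003], [-1.0, 0.0, 0.0]]
force: [0.6, 0.5, -0.7]
opening: 0.04
```

```bash
python3 - <<'E'
from h import *
plan(((.45,-.4,.25),-90,0))
i,im=grab('top','t19');cv2.imwrite('pics/t19c.png',cv2.resize(im[140:260,255:395],None,fx=5,fy=5,interpolation=cv2.INTER_CUBIC))
i,im=grab('side','s19');cv2.imwrite('pics/s19c.png',cv2.resize(im[170:310,210:370],None,fx=4,fy=4,interpolation=cv2.INTER_CUBIC))
E
```

```text
t 38.45 pos [ 0.4845 -0.3718  0.2472] op 0.0400 F [ 0.6  0.5 -0.7] j [-44.  27.  92.  -0.  61.  46.]
[-0.0029, 0.0002, -0.0005, -0.28, 2.83, 3.44] rows>=1.1
```

View pics/t19.png

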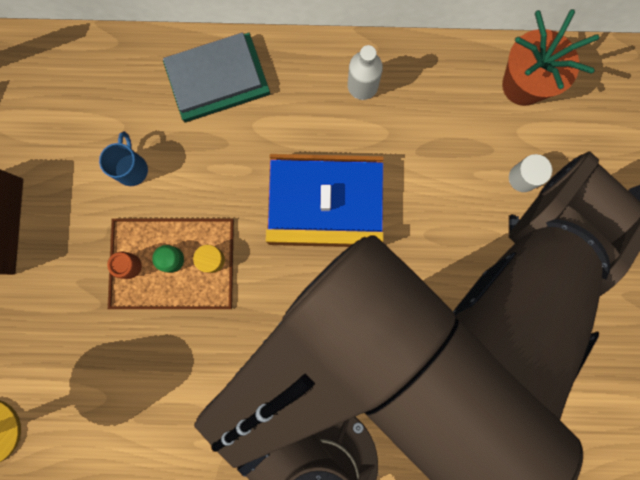

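View pics/t19c.png

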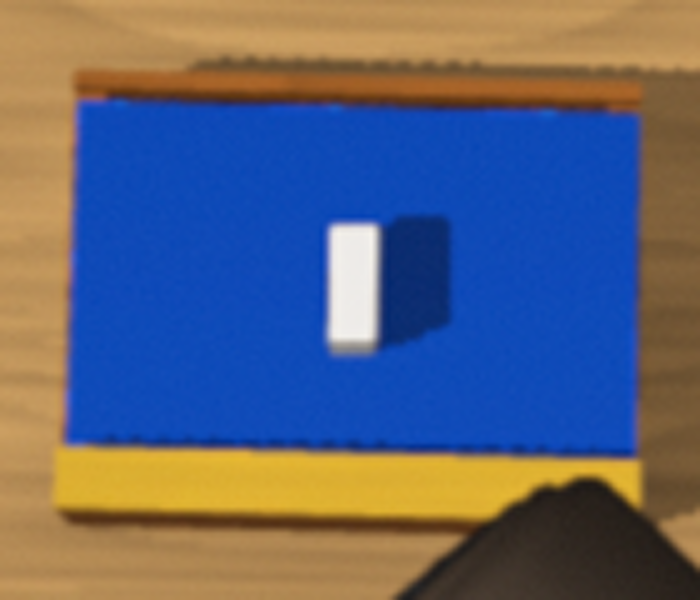

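View pics/s19c.png

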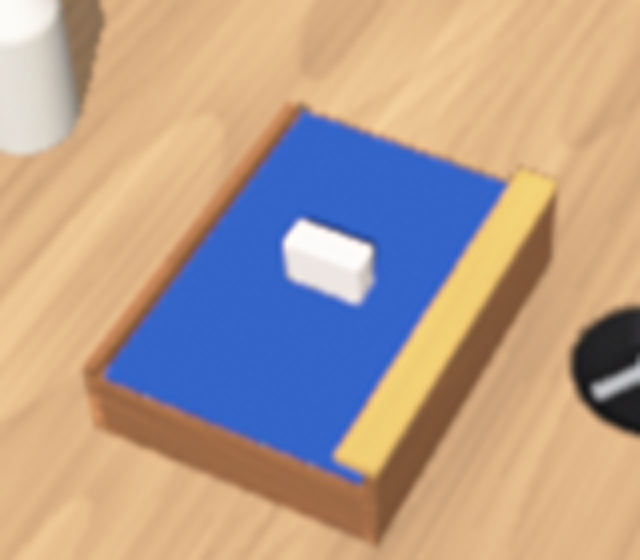

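The cover lies flat and square between lip and stop. The clutter is upright on the tray, and the mug (124,162) and candle (530,172) are where they were. I'll do one check on the dish, let the arm settle and hand in.

>>> move_arm(
  motion=[
    [[0, 0, 0, 0, 0, 0, 4], [0, 0, 0, 0, 0, 0, 4], [0, 0, 0, 0, 0, 0, 4], [0, 0, 0, 0, 0, 0, 4]],
  ],
)

```text
clock: 38.88
eef_pos: [0.4861, -0.3669, 0.2469]
tcp_rot: [[-0.001, 0.001, -1.0], [0.001, -1.0, -0.001], [-1.0, -0.001, 0.001]]
force: [-0.1, 0.1, -0.4]
opening: 0.04
```

```bash
python3 - <<'E'
from h import *
a=cv2.imread('pics/side0.png');i,b=grab('side','s20')
def cen(im,x0,y0,x1,y1,f):
    m=f(im[y0:y1,x0:x1].astype(int)); v,u=np.nonzero(m);return (u.mean()+x0).round(1),(v.mean()+y0).round(1),m.sum()
blue=lambda p:(p[...,0]>p[...,2]+25); dark=lambda p:p.max(-1)<45
for n,box,f in(('dish',(345,240,402,285),dark),('mug',(115,340,190,415),blue)): print(n,cen(a,*box,f),cen(b,*box,f))
s=manip.get_state();print(s['force'],s['joint_velocities'].round(2))
print(manip.close_job())
E
```

```text
dish (np.float64(374.0), np.float64(262.9), np.int64(605)) (np.float64(374.0), np.float64(263.1), np.int64(576))
mug (np.float64(154.1), np.float64(383.2), np.int64(1945)) (np.float64(154.1), np.float64(383.2), np.int64(1952))
[ 0.40316302  0.06801231 -0.20662706] [-0.26  0.11  0.   -0.07 -0.01 -0.11]
the job is handed in; nothing more can be done
None
```

The job is done and handed in at about 39 s of the 200 s allowed. I moved the tin, paperweight and pot upright onto the cork tray (there was no stapler). Both sunglasses cases went flat into the organiser. Then I hooked the cover under the brass lip at 15°, lowered it about that edge onto the side walls, and released it.

**Last checks:**
- **Cover:** it lies flat and square inside the stop, and the contact force on setting it down was about 8 N. The gripper is well clear of everything.
- **Clutter and bystanders:** the tin, paperweight and pot are still upright on the tray. The dish and mug are within 0.2 px of where they started in the side view, and the candle looks unmoved by eye in the top view.
- **Disagreement:** the cameras differed by about 2 mm on the organiser's y position. I followed the wrist view and shifted the cover 2 mm.
- **Not rechecked:** the cases can't be seen under the closed cover. Both were lying flat before I closed it. I saw no sign that a case or the cover had been knocked aside.

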